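Knock up a batch of pocket notebooks on the jogging tray

TASK

Switch the jogging tray on by pulling its red knob fully out, and while it is out stack every pocket notebook from the bench on the sloping deck in one tidy pile, each lying flat with its length up the slope, its lower end touching the backstop and its sides between the two black lines. Then lay the steel pressing plate on top of the pile in the same way, flush against the backstop with its grip up, and only then push the knob fully home. Leave the other things on the bench where they are.

Things in the scene. Friction and masses are not known exactly. Their poses are not given: they have to be found in the camera images.
- deck: aluminium deck of the green fixed jogging tray, 132 x 150 mm, sloping down 20 deg towards the robot to a green backstop (square to it, 72 mm tall, full width). Origin: deck surface at the foot of the backstop's inner face, mid-width, 36 mm above the bench. x up the slope away from the backstop, y left, z out of the deck. Black lines at y = +-40 mm. No side walls; friction stops things sliding down.
- pull_knob (a joint): how far the red pull knob is out, in m: 0 fully home, 0.025 out at its stop (the on position). It moves with about 4 N of friction and stays where it is left.
- knob_head (a point): centre of the red knob's head: cylinder 28 mm across, 24 mm long, axis level, on a 12 mm shank in the front of a fixed grey switch box (85 wide, 90 deep, 75 mm tall). 50 mm above the bench; when home, 32 mm in front of the box's face. x points into the box (push), minus x is the pull direction, z up. Can be gripped from above, a finger on either side (y).
- plate_grip (a point): centre of the wooden grip bar of the steel pressing plate. Plate 95 x 60 x 8 mm (x, y, z), 0.35 kg; on its middle stands the bar, 45 mm long in x, 16 mm wide in y, 32 mm tall. This point is 24 mm above the plate's underside, and 16 mm below the bar's top. x along the plate's length.
- book1_c (a point): centre of the blue hard-cover pocket notebook: rigid closed block 95 x 60 x 12 mm (x, y, z), about 70 g, lying flat; this point is 6 mm above its underside. Takes a grip across its 60 mm width (y). May be absent.
- book2_c (a point): centre of the red hard-cover pocket notebook: rigid closed block 95 x 60 x 12 mm (x, y, z), about 70 g, lying flat; this point is 6 mm above its underside. Takes a grip across its 60 mm width (y). May be absent.
- book3_c (a point): centre of the green hard-cover pocket notebook: rigid closed block 95 x 60 x 12 mm (x, y, z), about 70 g, lying flat; this point is 6 mm above its underside. Takes a grip across its 60 mm width (y). May be absent.
- book4_c (a point): centre of the brown hard-cover pocket notebook: rigid closed block 95 x 60 x 12 mm (x, y, z), about 70 g, lying flat; this point is 6 mm above its underside. Takes a grip across its 60 mm width (y). May be absent.
- book5_c (a point): centre of the yellow hard-cover pocket notebook: rigid closed block 95 x 60 x 12 mm (x, y, z), about 70 g, lying flat; this point is 6 mm above its underside. Takes a grip across its 60 mm width (y). May be absent.
- glue_jar: bystander: glue jar, 56 mm across, 70 mm tall; origin under its centre
- spool: bystander: orange thread spool, 36 mm across, 34 mm tall; origin under its centre
- mug: bystander: blue mug, 76 mm across, 85 mm tall; origin under its centre
- paperweight: bystander: brass cylinder 40 mm across, 30 mm tall; origin under its centre
- brush: bystander: glue brush lying flat along its x, about 200 mm long
- bone_folder: bystander: white bone folder lying flat along its x, 140 x 18 x 6 mm
Mind the look-alikes: they are no part of the job. What is shaped like the part that bears pull_knob but green or orange is not meant.

How it is judged:
By the outcome, as a careful person would: the job done as asked, in the order asked, and still so for the second after the job is handed in, with the robot touching nothing.
Of book1, book2, book3, book4, book5 only 3 to 5 are there at a start; the rules pass over those that are not, and their reading is None.
At some moment in a run one of book1, book2, book3, book4, book5, plate may be knocked a few centimetres aside while the robot is not near it.
Once in a run the grip may slacken for a moment while it holds something.
It also fails if it takes over 210 s, if anything falls off the work surface, if the arm or the gripper's body presses on something with over 40 N, if the wrist force passes 120 N, or if a joint passes its speed limit or range.

ROBOT

A 6-joint arm with a two-finger parallel gripper is mounted at the origin on the work surface. World frame = base frame: x ahead of the robot, y to its left, z up, the work surface at z = 0. Lengths are in m, angles in rad, forces in N, time in s.
With the tool pointing down it reaches from about 0.35 to 0.85 m from the base axis. Payload 8.1 kg.
Tool frame: the origin (TCP) lies on the centre line of the jaws, within the pads' length; the fingertips stand 14 mm ahead of it and the grasp point (between the pads) lies 5 mm behind it; z points along the fingers, y is the direction in which the jaws open and shut (so a half turn about z gives the same grasp; the last joint's range is limited). The gripper opens to 93 mm and grips with 3 to 60 N. Pads are 15 mm wide; open, the fingers measure 128 mm over their backs; the gripper's body (75 mm by 188 mm) begins 65 mm behind the grasp point.
Start: joints at [1.09, 0.13, 1.488, -0, 1.523, -0.085], TCP at [0.231, 0.554, 0.21] pointing down, gripper open.
Joint ranges: [-2.96, 2.96], [-0.89, 2.26], [0.02, 2.5], [-1.34, 4.48], [0, 2.73], [-2.66, 2.66]. Speed limits (rad/s): [2.39, 2.39, 2.79, 3.14, 3.14, 3.14].

INTERFACE

Orientations are given as a rotation vector (axis times angle).
In Python, from plant import robot gives the robot as it stands.
- The arm moves only by the tool jog_arm, never from a script. Its argument "steps" is a list of rows, each a list of 7 numbers: the closure, from 0 (fully open) to 1 (shut), then the shift along the tool's x, y, z in m, then the turn, a rotation vector about the tool's x, y, z in rad. In form: [[jaw, tx, ty, tz, rx, ry, rz], ...]. A call has 1 to 5 rows; each row is the pose to reach, as a shift and turn from the pose measured when the call began, along the tool's axes at that moment; what a row does not reach only later rows make up. A row lasts 1/8 s, in which the tool goes at most 62.5 mm and 10.7 degrees, less where a joint would pass 70% of its speed; a pose out of reach is approached as far as the arm can. A call with a gripper value outside its range is refused whole. The fingers move at their own pace and stop on an object; "force" is the grip in N (left out, the last holds). Time passes only in rows, so rows that repeat a pose let the fingers close. It gives the time, the measured TCP pose, the force and the opening at its end, in the units of the state.
- robot.read_state(): the state, without advancing time (a new reading comes with each control period).
- robot.read_camera(name): name is "side" or "top" or "wrist"; returns a dict with "image" (384x512x3 uint8, red, green, blue), "mtx" (3x3 intrinsics, pixels), "extrinsics" (4x4, takes a point from camera to world coordinates); the wrist camera has in their place "tool_from_camera" (4x4, takes a point from camera to tool coordinates, whose origin is the TCP and whose axes are the flange's). Camera axes: x right, y down, z forward; pixel columns grow to the right and rows downward; lengths in m; the calibration is good to about 2 mm. A picture is of the moment at which its call begins: read the wrist's pose just before it. There is no depth.
- robot.close_job(): hands the job in, once; it reports no verdict.
The state is a dict: "t": time; "q": joint angles; "dq": joint speeds; "joint_torque": joint torques, N m; "tool_pos": TCP position; "orientation": TCP orientation; "force": force on the tool from outside, world axes, zero at the start; "wrist_torque": the same for the moment, N m; "opening": finger opening in m.
Only numpy, scipy, OpenCV 4.12 (cv2) and the standard library are available. Lean on these libraries where they do the work, as an engineer would, in place of code of your own. Each camera call takes 0.05 s, during which the arm holds its last target.

## Working session

There is one attempt and no reset: what is moved stays moved. The work goes in short steps, Python scripts to look and compute and a tool call to move; the robot and the scene stay as the last step left them, time stands still between calls to the robot, and variables do not carry over. Pictures are saved under pics/ and viewed, and the job is handed in when it is done.

Besides the shell and the picture viewer there is one more tool, called after "Call:" as name(argument=value, ...) on one line, values as JSON. jog_arm: Moves the arm, as the interface text tells. Its arguments: {"type":"object","properties":{"steps":{"type":"array"},"force":{"type":"number"}},"required":["steps"]}

```bash
ls; mkdir -p pics
python3 - <<'E'
from plant import robot
import cv2,numpy as np
s=robot.read_state(); print(s)
for n in ["top","side","wrist"]:
    c=robot.read_camera(n); cv2.imwrite(f"pics/a_{n}.png",c["image"][:,:,::-1]); print(n,c["mtx"].round(1).tolist(),np.round(c.get("extrinsics",c.get("tool_from_camera")),4).tolist())
E
```

```text
pics
{'t': 0.0, 'q': array([ 1.08959758e+00,  1.31192269e-01,  1.48930020e+00,  3.86460126e-06,
        1.52299331e+00, -8.54061393e-02]), 'dq': array([ 0.00041144, -0.00093677, -0.00162698, -0.00157542, -0.00103916,
        0.0002879 ]), 'joint_torque': array([-1.22044865e-03, -5.59834063e+01, -4.91766465e+01,  7.67574599e-02,
        3.52710800e-02, -8.87598389e-05]), 'tool_pos': array([0.2310265 , 0.5530888 , 0.20845741]), 'orientation': array([-6.17554786e-01, -3.07975233e+00,  2.85298768e-03]), 'force': array([ 0.48283722, -0.43390166, -0.02099863]), 'wrist_torque': array([ 0.08541158, -0.01928861,  0.04515208]), 'opening': 0.09296391992118226}
top [[392.4, 0.0, 255.9], [0.0, 392.4, 193.8], [0.0, 0.0, 1.0]] [[0.0186, -0.9916, 0.1278, 0.3825], [-0.9998, -0.0181, 0.0053, -0.0268], [-0.003, -0.1279, -0.9918, 1.1029], [0.0, 0.0, 0.0, 1.0]]
side [[378.7, 0.0, 254.3], [0.0, 378.7, 193.7], [0.0, 0.0, 1.0]] [[0.9447, -0.2082, 0.2534, 0.2554], [-0.3279, -0.6182, 0.7144, -0.8178], [0.0079, -0.7579, -0.6523, 0.7772], [0.0, 0.0, 0.0, 1.0]]
wrist [[290.5, 0.0, 261.7], [0.0, 290.5, 197.4], [0.0, 0.0, 1.0]] [[0.001, -0.9569, -0.2904, 0.0812], [1.0, 0.001, 0.0002, -0.0002], [0.0001, -0.2904, 0.9569, -0.1756], [0.0, 0.0, 0.0, 1.0]]
```

View pics/a_top.png

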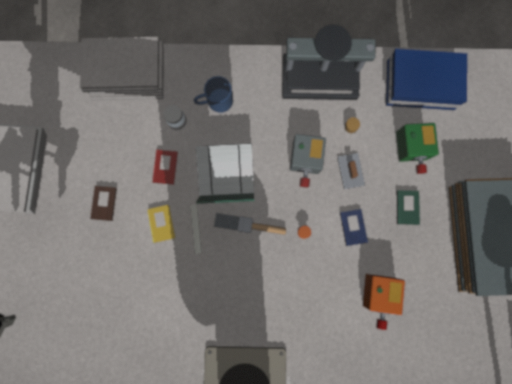

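View pics/a_side.png

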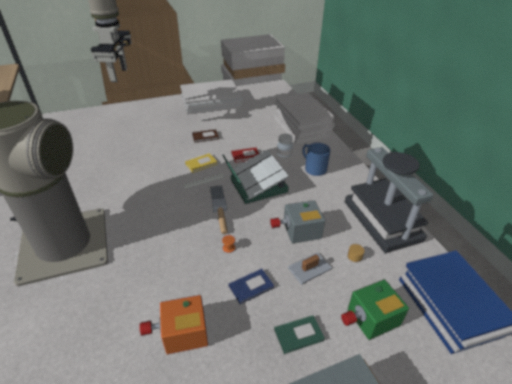

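View pics/a_wrist.png

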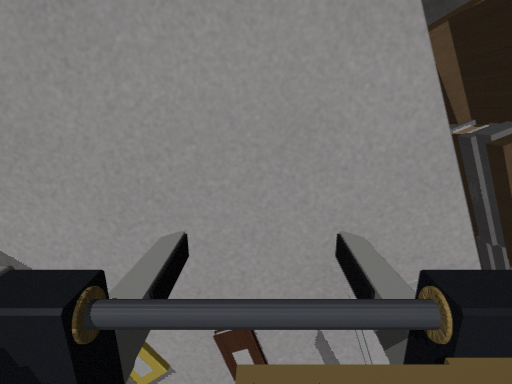

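```bash
cat > h.py <<'E'
from plant import robot
import cv2,numpy as np
from scipy.spatial.transform import Rotation as R
def ray(c,px,T=None):
    T=c["extrinsics"] if T is None else T
    d=T[:3,:3]@np.linalg.solve(c["mtx"],np.array([px[0],px[1],1.0])); return T[:3,3],d
def onz(c,px,z,T=None):
    o,d=ray(c,px,T); return o+d*(z-o[2])/d[2]
def proj(c,P,T=None):
    T=c["extrinsics"] if T is None else T
    p=np.linalg.inv(T)@np.append(P,1); q=c["mtx"]@(p[:3]/p[2]); return q[:2]
def two(c1,p1,c2,p2):
    o1,d1=ray(c1,p1);o2,d2=ray(c2,p2)
    A=np.stack([d1,-d2],1); s=np.linalg.lstsq(A,o2-o1,rcond=None)[0]
    a=o1+d1*s[0];b=o2+d2*s[1]; return (a+b)/2,np.linalg.norm(a-b)
def wT(s,c):
    T=np.eye(4);T[:3,:3]=R.from_rotvec(s["orientation"]).as_matrix();T[:3,3]=s["tool_pos"]; return T@c["tool_from_camera"]
def save(c,name,box=None,k=1):
    im=c["image"][:,:,::-1]
    if box: x0,y0,x1,y1=box; im=im[y0:y1,x0:x1]
    im=cv2.resize(im,None,fx=k,fy=k,interpolation=cv2.INTER_CUBIC); cv2.imwrite("pics/"+name,im)
E
python3 - <<'E'
from h import *
c=robot.read_camera("top"); save(c,"b_l.png",(80,120,300,270),3.6)
save(c,"b_r.png",(280,110,450,260),4)
c=robot.read_camera("side"); save(c,"b_s.png",(170,110,350,320),2.8)
E
```

```text
(no output)
```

View pics/b_l.png

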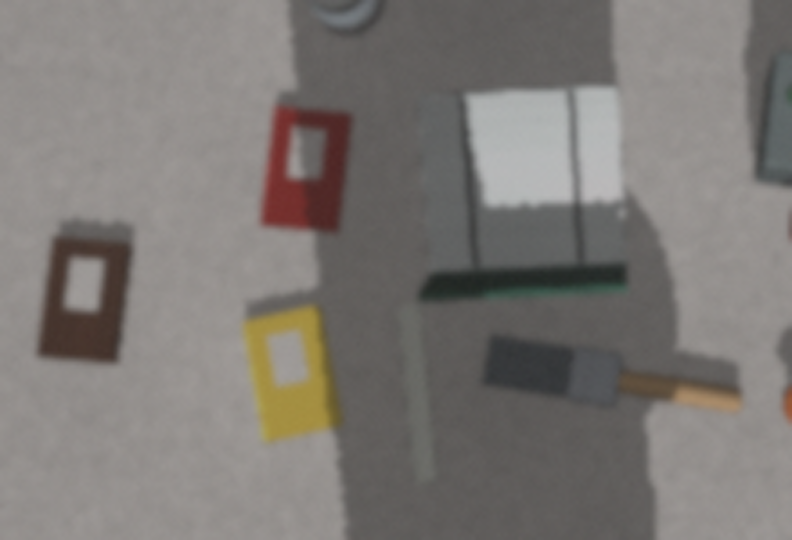

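View pics/b_r.png

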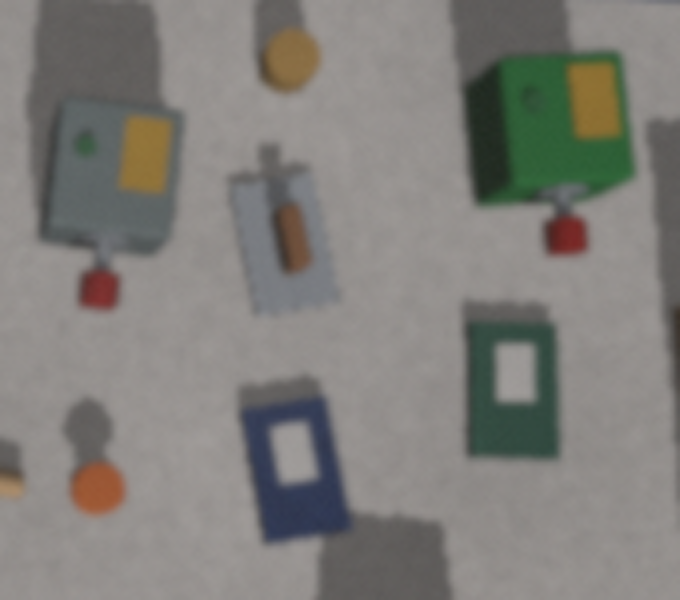

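View pics/b_s.png

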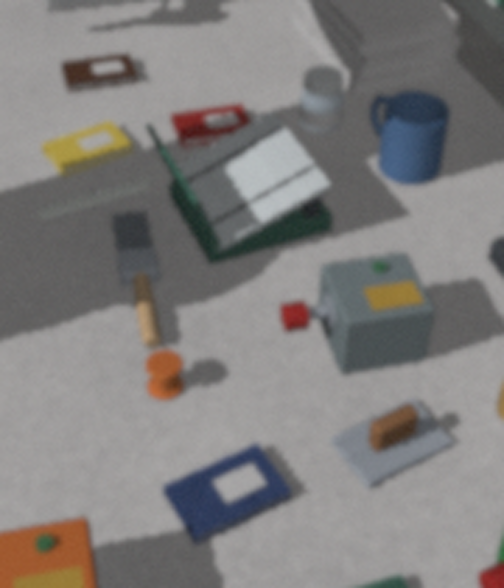

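```bash
cat >> h.py <<'E'
RG=dict(blue=((105,80,40),(128,255,255)),red=((170,120,60),(10,255,255)),green=((65,60,30),(90,255,140)),brown=((0,50,20),(15,200,110)),yellow=((18,120,80),(32,255,255)))
def mask(im,col):
    h=cv2.cvtColor(im,cv2.COLOR_RGB2HSV);lo,hi=RG[col]
    if lo[0]>hi[0]: return cv2.inRange(h,lo,(180,)+hi[1:])|cv2.inRange(h,(0,)+lo[1:],hi)
    return cv2.inRange(h,lo,hi)
def books(c,T=None,zt=0.012,cols=RG,near=None):
    out={}
    for k in cols:
        m=mask(c["image"],k); m=cv2.morphologyEx(m,cv2.MORPH_OPEN,np.ones((2,2)))
        for ct in cv2.findContours(m,cv2.RETR_EXTERNAL,cv2.CHAIN_APPROX_NONE)[0]:
            if cv2.contourArea(ct)<80: continue
            P=np.array([onz(c,p[0],zt,T)[:2] for p in ct]).astype(np.float32)
            (x,y),(w,h),a=cv2.minAreaRect(P*1000)
            if w<h: w,h,a=h,w,a+90
            a=(a+90)%180-90
            if 75<w<115 and 45<h<80: out.setdefault(k,[]).append((round(x/1000,4),round(y/1000,4),round(a,1),round(w),round(h)))
    return out
E
python3 - <<'E'
from h import *
c=robot.read_camera("top");c2=robot.read_camera("side")
print(books(c)); print(books(c2))
f=lambda x,y:(80+x/3.6,120+y/3.6)
L=[onz(c,f(*p),0.036) for p in [(476,268),(580,263)]]; print(L)
o=(L[0]+L[1])/2
# top of the lines on tilted plane
for yaw in [0]:
    n=np.array([-np.sin(np.radians(20)),0,np.cos(np.radians(20))])
    for p in [(463,95),(573,90),(476,268),(580,263),(619,86),(425,95)]:
        oo,d=ray(c,f(*p)); print(oo+d*(n@(o-oo))/(n@d))
g=lambda x,y:(280+x/4,110+y/4)
print("knob",onz(c,g(100,290),.064),onz(c,g(80,306),.064),onz(c,g(118,308),.064))
s=lambda x,y:(170+x/2.8,110+y/2.8)
print(two(c,g(100,290),c2,s(294,316)))
print("plate",[onz(c,g(*p),.008)[:2] for p in [(230,178),(312,165),(340,298),(256,314)]])
print("bar",[onz(c,g(*p),.04)[:2] for p in [(283,205),(301,205),(311,266),(290,271)]])
E
```

```text
{'blue': [(0.4324, -0.2956, 11.3, 88, 55)], 'red': [(0.593, 0.2367, -4.0, 89, 55)], 'green': [(0.4907, -0.4484, -1.6, 87, 55)], 'brown': [(0.4878, 0.4033, -3.9, 91, 59), (0.5925, 0.2245, 1.0, 98, 46)], 'yellow': [(0.4335, 0.239, 13.6, 92, 57)]}
{'blue': [(0.4349, -0.3, 10.4, 93, 58)], 'green': [(0.493, -0.4523, -0.8, 92, 59)], 'yellow': [(0.4353, 0.2327, 11.9, 93, 52)]}
[array([0.51605839, 0.09849566, 0.036     ]), array([0.52134336, 0.0193755 , 0.036     ])]
[0.63971101 0.10722089 0.08004409]
[0.64452086 0.02560757 0.08179473]
[0.51617351 0.09860371 0.03508011]
[0.52122389 0.01933573 0.0369183 ]
[ 0.64785142 -0.00842972  0.08300696]
[0.63924891 0.13545076 0.0798759 ]
knob [ 0.54933159 -0.15229928  0.064     ] [ 0.53825761 -0.13895843  0.064     ] [ 0.53736792 -0.16436059  0.064     ]
(array([ 0.55128524, -0.15387583,  0.05049591]), np.float64(0.0004347673512645375))
plate [array([ 0.64073516, -0.25138352]), array([ 0.6512519 , -0.30986509]), array([ 0.55568486, -0.32818265]), array([ 0.5432105 , -0.26889842])]
bar [array([ 0.61481623, -0.28119679]), array([ 0.61503947, -0.29360065]), array([ 0.57248266, -0.29987033]), array([ 0.56874241, -0.28542782])]
```

```bash
cat >> h.py <<'E'
def ori(yaw,tilt=0): # yaw deg of object's x; tool x = -object x; tilt: deck slope
    Rz=R.from_euler('z',yaw,degrees=True)
    base=R.from_matrix(np.array([[-1,0,0],[0,1,0],[0,0,-1.]]))
    return Rz*R.from_euler('y',-tilt,degrees=True)*base
def plan(p,yaw,tilt=0,s=None):
    s=s or robot.read_state(); C=R.from_rotvec(s["orientation"])
    d=C.inv().apply(np.array(p)-s["tool_pos"]); r=(C.inv()*ori(yaw,tilt)).as_rotvec()
    print("t",round(s["t"],2),"at",s["tool_pos"].round(4),"open",round(s["opening"],4),"F",s["force"].round(1))
    print("d",d.round(4).tolist(),"r",r.round(3).tolist(),"rows>=",round(max(np.linalg.norm(d)/.0625,np.degrees(np.linalg.norm(r))/10.7),1))
E
python3 -c "
from h import *
plan((.53,-.155,.2),-4)"
```

```text
t 0.35 at [0.2312 0.5535 0.2093] open 0.093 F [0.  0.1 0.6]
d [-0.5488, -0.5386, 0.0095] r [-0.0, -0.0, -0.326] rows>= 12.3
```

Call:
jog_arm(steps=[[0,-0.2,-0.2,0.009,0,0,-0.326],[0,-0.22,-0.215,0.009,0,0,-0.326],[0,-0.22,-0.215,0.009,0,0,-0.326],[0,-0.22,-0.215,0.009,0,0,-0.326],[0,-0.22,-0.215,0.009,0,0,-0.326]])

```text
t: 0.98
tool_pos: [0.3518, 0.2685, 0.2005]
orientation: [0.109, 3.139, -0.0]
force: [0.3, 0.5, 0.7]
opening: 0.0933
```

```bash
python3 -c "
from h import *
plan((.53,-.155,.2),-4)"
```

```text
t 0.97 at [0.3518 0.2685 0.2005] open 0.0933 F [0.3 0.5 0.7]
d [-0.2072, -0.41, 0.0006] r [-0.0, 0.001, 0.0] rows>= 7.4
```

Call:
jog_arm(steps=[[0,-0.15,-0.29,0,0,0,0],[0,-0.15,-0.29,0,0,0,0],[0,-0.15,-0.29,0,0,0,0],[0,-0.15,-0.29,0,0,0,0],[0,-0.15,-0.29,0,0,0,0]])

```text
t: 1.6
tool_pos: [0.4756, -0.0188, 0.201]
orientation: [0.11, 3.138, 0.0]
force: [0.4, 0.5, 0.0]
opening: 0.0931
```

```bash
python3 -c "
from h import *
plan((.53,-.155,.2),-4)
c=robot.read_camera('wrist');save(c,'c1.png')"
```

```text
t 1.6 at [ 0.4756 -0.0188  0.201 ] open 0.0931 F [0.4 0.5 0. ]
d [-0.0637, -0.1321, 0.0011] r [0.0, 0.002, -0.0] rows>= 2.3
```

View pics/c1.png

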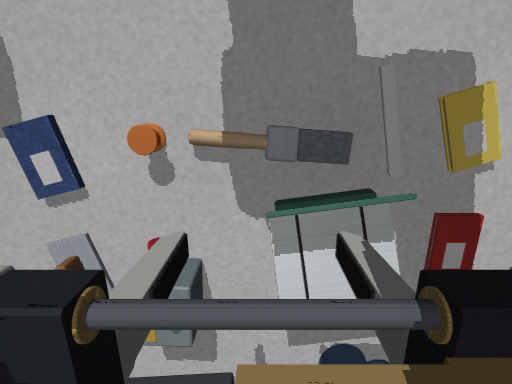

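```bash
python3 -c "
from h import *
plan((.63,-.155,.2),-4)"
```

```text
t 1.65 at [ 0.4774 -0.0254  0.2008] open 0.0928 F [-2.1 -5.3 -0.4]
d [-0.1617, -0.118, 0.0018] r [-0.004, 0.003, -0.004] rows>= 3.2
```

Call:
jog_arm(steps=[[0,-0.16,-0.124,0,0,0,0],[0,-0.16,-0.124,0,0,0,0],[0,-0.16,-0.124,0,0,0,0],[0,-0.16,-0.124,0,0,0,0],[0,-0.16,-0.124,0,0,0,0]])

```text
t: 2.28
tool_pos: [0.6282, -0.162, 0.2008]
orientation: [0.118, 3.138, -0.006]
force: [-1.2, 0.6, 0.1]
opening: 0.0926
```

```bash
python3 -c "
from h import *
plan((.63,-.155,.2),-4)
c=robot.read_camera('wrist');save(c,'c2.png')"
```

```text
t 2.27 at [ 0.6282 -0.162   0.2008] open 0.0926 F [-1.2  0.6  0.1]
d [-0.0013, 0.0071, 0.0008] r [-0.004, 0.002, -0.005] rows>= 0.1
```

View pics/c2.png

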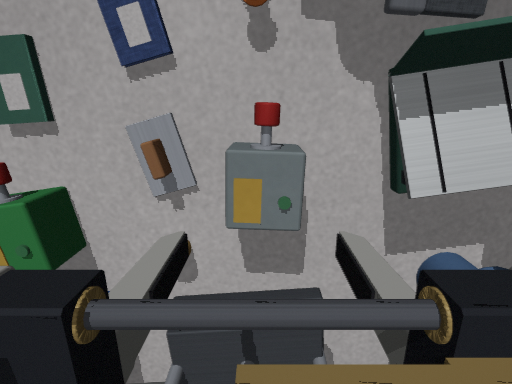

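```bash
python3 -c "
from h import *
s=robot.read_state();c=robot.read_camera('wrist');T=wT(s,c)
m=mask(c['image'],'red');n,l,st,ce=cv2.connectedComponentsWithStats(m)
for i in range(1,n):
  if st[i][4]>100: print(st[i],ce[i],onz(c,ce[i],.062,T))
for p in [(228,152),(304,152),(302,229),(226,228)]: print(onz(c,p,.075,T))
# deck
for p in [(427,73),(439,192),(505,62),(512,146)]: 
  print(p,onz(c,p,.036,T))
plan((.5505,-.154,.11),-4.3)
"
```

```text
[254 103  25  24 556] [265.72302158 113.96402878] [ 0.5517925  -0.15164974  0.062     ]
[ 0.58650902 -0.19337441  0.075     ]
[ 0.59223294 -0.1148526   0.075     ]
[ 0.67834618 -0.11973587  0.075     ]
[ 0.67101133 -0.20471406  0.075     ]
(427, 73) [0.52249341 0.02559209 0.036     ]
(439, 192) [0.65869236 0.05250721 0.036     ]
(505, 62) [0.51762809 0.10771794 0.036     ]
(512, 146) [0.60875993 0.13099472 0.036     ]
t 2.38 at [ 0.6274 -0.1603  0.2015] open 0.0928 F [-0.   0.7  0.8]
d [0.0773, 0.0009, 0.0914] r [-0.004, 0.002, 0.002] rows>= 1.9
```

Call:
jog_arm(steps=[[0,0.077,0.002,0.06,0,0,0],[0,0.077,0.002,0.09,0,0,0],[0,0.077,0.002,0.154,0,0,0],[0,0.077,0.002,0.154,0,0,0],[0,0.077,0.002,0.154,0,0,0]])

```text
t: 3.0
tool_pos: [0.5523, -0.1531, 0.0499]
orientation: [0.114, 3.135, -0.007]
force: [0.2, -0.3, 0.5]
opening: 0.093
```

```bash
python3 -c "
from h import *
plan((.551,-.153,.046),-4.3)
c=robot.read_camera('wrist');save(c,'c3.png')"
```

```text
t 3.0 at [ 0.5523 -0.1531  0.0499] open 0.093 F [ 0.2 -0.3  0.5]
d [0.0013, -0.0, 0.0039] r [-0.004, 0.005, 0.002] rows>= 0.1
```

View pics/c3.png

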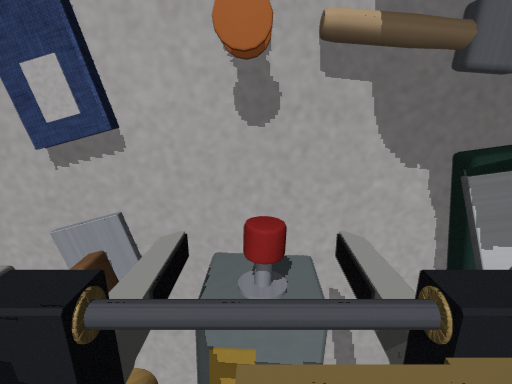

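Call:
jog_arm(steps=[[0,0,0,0.004,0,0,0],[0.85,0,0,0.004,0,0,0],[0.85,0,0,0.004,0,0,0],[0.85,0,0,0.004,0,0,0],[0.85,0,0,0.004,0,0,0]], force=40)

```text
t: 3.68
tool_pos: [0.5533, -0.1536, 0.0469]
orientation: [0.114, 3.133, -0.008]
force: [0.1, 0.7, 0.4]
opening: 0.0573
```

Call:
jog_arm(steps=[[0.85,0.0,0,0,0,0,0],[0.85,0.01,0,0,0,0,0],[0.85,0.02,0,0,0,0,0],[0.85,0.028,0,0,0,0,0],[0.85,0.028,0,0,0,0,0]])

```text
t: 4.3
tool_pos: [0.5246, -0.1515, 0.0467]
orientation: [0.115, 3.133, -0.008]
force: [1.2, -0.5, 0.1]
opening: 0.0146
```

```bash
python3 -c "
from h import *
plan((.551,-.153,.046),-4.3)
c=robot.read_camera('wrist');save(c,'c4.png')
c=robot.read_camera('side');save(c,'c4s.png',(200,150,350,300),3)"
```

```text
t 4.3 at [ 0.5246 -0.1515  0.0467] open 0.0146 F [ 1.2 -0.5  0.1]
d [-0.0264, 0.0005, 0.0008] r [-0.005, 0.006, 0.002] rows>= 0.4
```

View pics/c4.png

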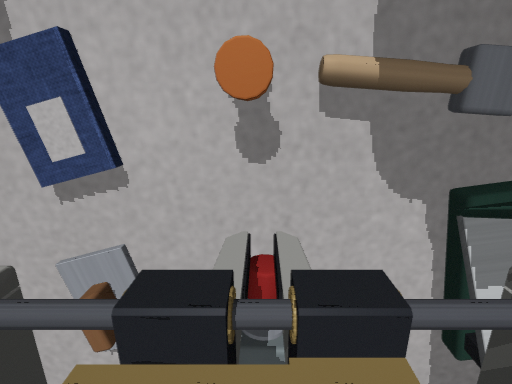

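View pics/c4s.png

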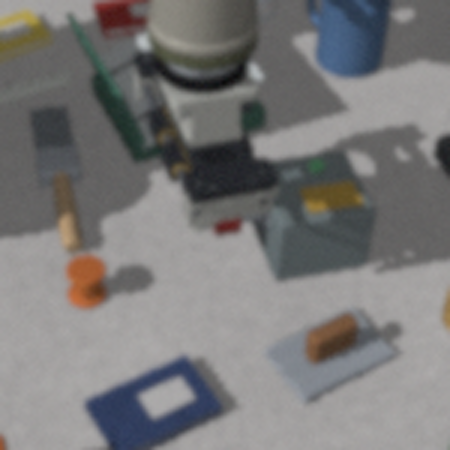

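Call:
jog_arm(steps=[[0.4,0.0,0,0,0,0,0],[0.4,0,0,0,0,0,0],[0.4,0,0,0,0,0,0],[0.4,0,0,0,0,0,0],[0.4,-0.027,0.001,0,0,0,0]])

```text
t: 5.03
tool_pos: [0.5515, -0.1525, 0.0468]
orientation: [0.115, 3.134, -0.008]
force: [-0.2, -0.6, 1.1]
opening: 0.0549
```

Call:
jog_arm(steps=[[0.9,-0.002,0.0,0,0,0,0],[0.9,-0.002,0,0,0,0,0],[0.9,-0.002,0,0,0,0,0],[0.9,-0.002,0,0,0,0,0],[0.9,-0.002,0.0,0,0,0,0]])

```text
t: 5.65
tool_pos: [0.5528, -0.1516, 0.0463]
orientation: [0.115, 3.135, -0.005]
force: [0.1, 5.5, -1.3]
opening: 0.0235
```

Call:
jog_arm(steps=[[0.9,0,0.0,0,0,0,0]])

```text
t: 5.78
tool_pos: [0.5528, -0.1515, 0.0463]
orientation: [0.115, 3.135, -0.005]
force: [2.9, 0.3, -1.1]
opening: 0.0235
```

```bash
python3 -c "
from h import *
c=robot.read_camera('wrist');save(c,'c5.png')
c=robot.read_camera('side');save(c,'c5s.png',(200,150,350,300),3)"
```

```text
(no output)
```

View pics/c5.png

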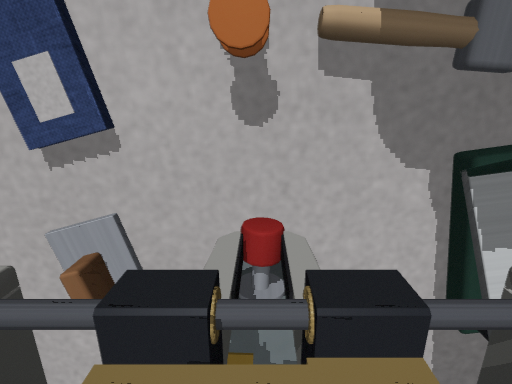

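Call:
jog_arm(steps=[[0.9,0.007,0,0,0,0,0],[0.9,0.014,0,0,0,0,0],[0.9,0.021,0,0,0,0,0],[0.9,0.027,0,0,0,0,0],[0.9,0.027,0,0,0,0,0]])

```text
t: 6.5
tool_pos: [0.5296, -0.1491, 0.049]
orientation: [0.115, 3.126, -0.005]
force: [8.4, 8.5, 7.7]
opening: 0.0192
```

```bash
python3 -c "
from h import *
print(robot.read_state()['force'])
c=robot.read_camera('wrist');save(c,'c6.png')"
```

```text
[8.42812368 8.5259086  7.68535909]
```

View pics/c6.png

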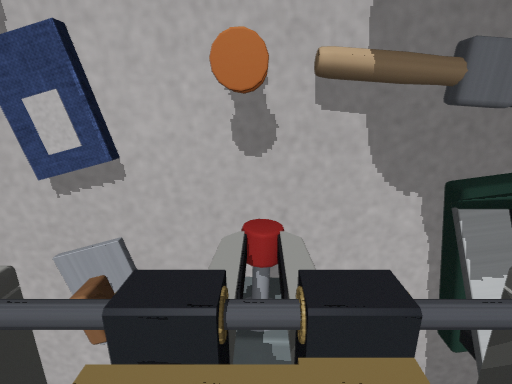

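```bash
python3 -c "
from h import *
c=robot.read_camera('side');save(c,'c6s.png',(230,180,330,260),7)"
```

```text
(no output)
```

View pics/c6s.png

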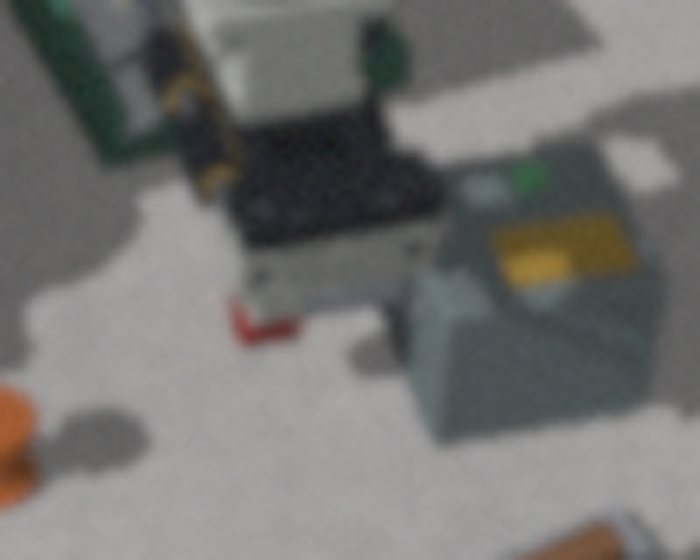

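Call:
jog_arm(steps=[[0.5,0,0,0,0,0,0],[0.5,0,0,0,0,0,0],[0.5,0,0,0,0,0,0],[0.5,0,0,0.016,0,0,0],[0.5,0,0,0.016,0,0,0]])

```text
t: 7.22
tool_pos: [0.5279, -0.1486, 0.0306]
orientation: [0.115, 3.131, -0.003]
force: [-0.1, -0.2, 0.2]
opening: 0.0467
```

```bash
python3 -c "
from h import *
s=robot.read_state()
c=robot.read_camera('wrist');save(c,'c7.png')
T=wT(s,c)
m=mask(c['image'],'red');n,l,st,ce=cv2.connectedComponentsWithStats(m)
for i in range(1,n):
  if st[i][4]>100: print(st[i],ce[i],onz(c,ce[i],.062,T))
plan((.5267,-.1515,.034),-4.0,s=s)
c=robot.read_camera('side');save(c,'c7s.png',(230,180,330,260),7)"
```

```text
[ 239  233   47   55 2232] [261.23207885 259.17607527] [ 0.52584057 -0.14882653  0.062     ]
t 7.22 at [ 0.5279 -0.1486  0.0306] open 0.0467 F [-0.1 -0.2  0.2]
d [0.001, -0.003, -0.0034] r [-0.002, 0.009, -0.004] rows>= 0.1
```

View pics/c7.png

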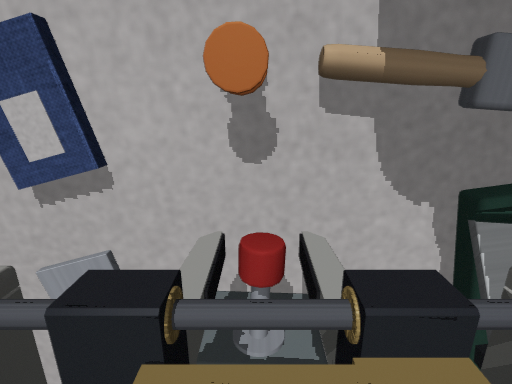

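View pics/c7s.png

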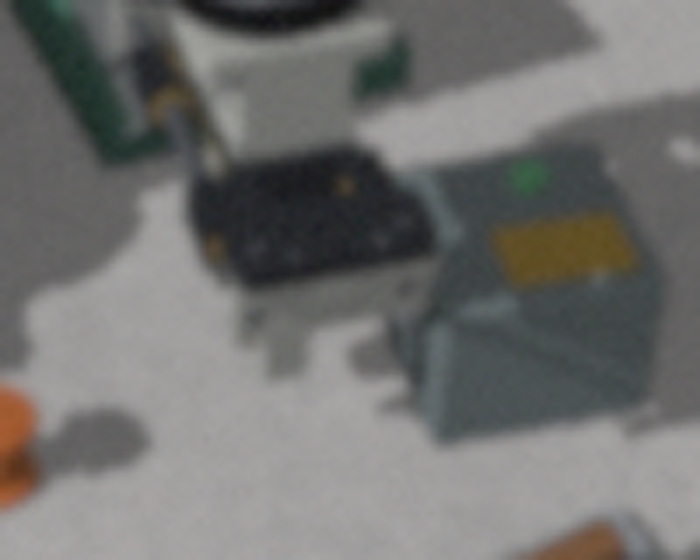

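Call:
jog_arm(steps=[[0.9,0,0,-0.003,0,0,0],[0.9,0,0,-0.003,0,0,0],[0.9,0,0,-0.003,0,0,0],[0.9,0.003,0,-0.003,0,0,0],[0.9,0.004,0,-0.003,0,0,0]])

```text
t: 7.95
tool_pos: [0.5292, -0.1489, 0.036]
orientation: [0.115, 3.119, -0.005]
force: [23.3, -1.2, -15.7]
opening: 0.0273
```

Call:
jog_arm(steps=[[0.9,0.002,0,0,0,0,0],[0.9,0.004,0,0,0,0,0]])

```text
t: 8.2
tool_pos: [0.5293, -0.1489, 0.0362]
orientation: [0.115, 3.11, -0.006]
force: [28.8, -1.6, -24.0]
opening: 0.0267
```

Call:
jog_arm(steps=[[0.4,-0.003,0,0.003,0,0,0],[0.4,-0.003,0,0.003,0,0,0],[0.4,0,0,0,0,0,0],[0.4,0,0,0,0,0,0],[0.0,0,0,-0.04,0,0,0]])

```text
t: 8.82
tool_pos: [0.5251, -0.1477, 0.0732]
orientation: [0.116, 3.117, -0.003]
force: [-0.1, -0.3, -0.1]
opening: 0.062
```

```bash
python3 -c "
from h import *
s=robot.read_state()
c=robot.read_camera('wrist');T=wT(s,c)
m=mask(c['image'],'red');n,l,st,ce=cv2.connectedComponentsWithStats(m)
for i in range(1,n):
  if st[i][4]>100: print(st[i],ce[i],onz(c,ce[i],.062,T))
plan((.60,-.27,.18),11.3,s=s)
c=robot.read_camera('top');print(books(c))"
```

```text
[ 243  213   37   42 1390] [260.56258993 233.24460432] [ 0.52678292 -0.14874083  0.062     ]
t 8.82 at [ 0.5251 -0.1477  0.0732] open 0.062 F [-0.1 -0.3 -0.1]
d [-0.0862, -0.1165, -0.1048] r [-0.004, 0.022, -0.272] rows>= 2.9
{'red': [(0.5923, 0.2369, -4.0, 85, 54)], 'green': [(0.4912, -0.4484, -1.6, 88, 55)], 'brown': [(0.4875, 0.4033, -4.0, 91, 59), (0.5934, 0.2332, -3.9, 97, 57)], 'yellow': [(0.4337, 0.2394, 13.9, 92, 57)]}
```

Call:
jog_arm(steps=[[0,0,0,-0.06,0,0,-0.1],[0,0.035,-0.137,-0.08,0,0.022,-0.272],[0,0.035,-0.137,-0.08,0,0.022,-0.272],[0,0.035,-0.137,-0.08,0,0.022,-0.272],[0,0.035,-0.137,-0.08,0,0.022,-0.272]])

```text
t: 9.55
tool_pos: [0.4826, -0.284, 0.16]
orientation: [-0.305, 3.114, -0.016]
force: [0.2, 0.8, -1.0]
opening: 0.0929
```

```bash
cat > look.py <<'E'
from h import *
import sys
col=sys.argv[1]
s=robot.read_state();c=robot.read_camera('wrist');T=wT(s,c)
b=books(c,T,cols=[col]);print(b)
if len(sys.argv)>2: save(c,sys.argv[2])
for x,y,a,*_ in b.get(col,[]):
    plan((x,y,.06),a,s=s); plan((x,y,.018),a,s=s)
E
python3 look.py blue d1.png
```

```text
{'blue': [(0.436, -0.2924, 10.5, 95, 59)]}
t 9.55 at [ 0.4826 -0.284   0.16  ] open 0.0929 F [ 0.2  0.8 -1. ]
d [0.0485, 0.0019, 0.0994] r [-0.011, 0.012, 0.012] rows>= 1.8
t 9.55 at [ 0.4826 -0.284   0.16  ] open 0.0929 F [ 0.2  0.8 -1. ]
d [0.049, 0.0024, 0.1414] r [-0.011, 0.012, 0.012] rows>= 2.4
```

View pics/d1.png

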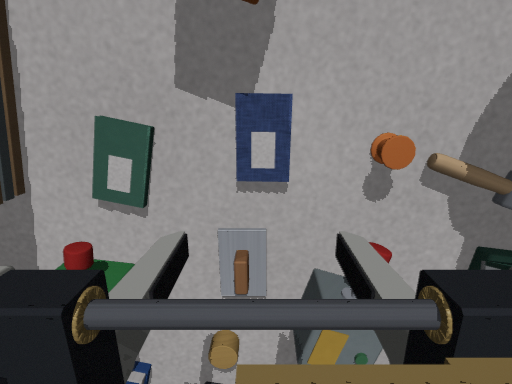

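Call:
jog_arm(steps=[[0,0.049,0.002,0.06,-0.011,0.012,0.012],[0,0.049,0.002,0.12,-0.011,0.012,0.012],[0,0.049,0.002,0.143,-0.011,0.012,0.012],[0,0.049,0.002,0.143,-0.011,0.012,0.012],[0,0.049,0.002,0.143,-0.011,0.012,0.012]])

```text
t: 10.22
tool_pos: [0.4377, -0.2912, 0.0175]
orientation: [-0.292, 3.127, -0.001]
force: [0.6, -0.1, 0.2]
opening: 0.0934
```

```bash
python3 -c "
from h import *
plan((.436,-.2924,.016),10.5)
c=robot.read_camera('side');save(c,'d2s.png',(200,210,310,310),6)"
```

```text
t 10.22 at [ 0.4377 -0.2912  0.0175] open 0.0934 F [ 0.6 -0.1  0.2]
d [0.0019, -0.0009, 0.0015] r [-0.0, 0.001, 0.003] rows>= 0.0
```

View pics/d2s.png

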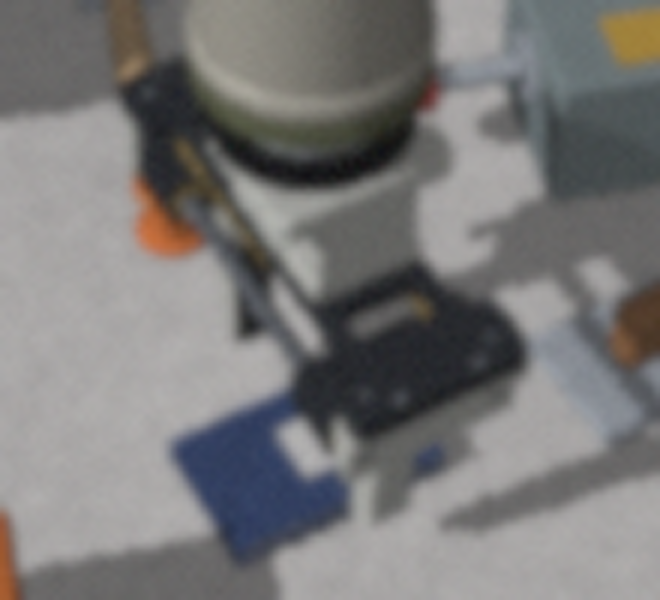

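Call:
jog_arm(steps=[[0.5,0.001,0,0.003,0,0,0],[0.5,0.001,0,0.003,0,0,0],[0.5,0.001,0,0.003,0,0,0],[0.5,0.001,0,0.003,0,0,0],[0.5,0.001,0,0.003,0,0,0]], force=30)

```text
t: 10.9
tool_pos: [0.4371, -0.292, 0.0152]
orientation: [-0.291, 3.126, -0.002]
force: [-0.5, 0.3, 0.3]
opening: 0.0489
```

Call:
jog_arm(steps=[[0.5,0,0,0,0,0,0],[0.5,0,0,-0.01,0,0,0],[0.5,0,0,-0.03,0,0,0],[0.5,0,0,-0.05,0,0,0],[0.5,0,0,-0.05,0,0,0]])

```text
t: 11.52
tool_pos: [0.4385, -0.2932, 0.0676]
orientation: [-0.291, 3.123, -0.007]
force: [0.6, -1.2, -0.2]
opening: 0.0465
```

```bash
python3 -c "
from h import *
c=robot.read_camera('wrist');save(c,'d3.png')
c=robot.read_camera('side');save(c,'d3s.png',(200,190,310,290),6)"
```

```text
(no output)
```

View pics/d3.png

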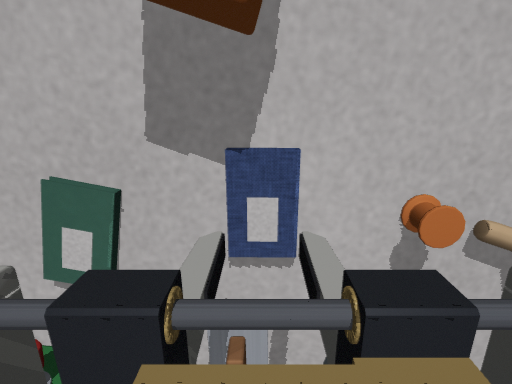

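View pics/d3s.png

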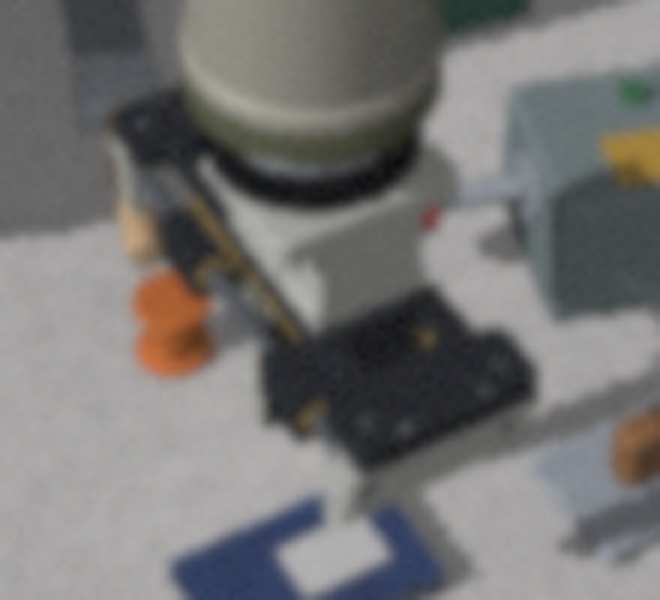

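Call:
jog_arm(steps=[[0,0,0,0,0,0,0],[0,0,0,0,0,0,0],[0,0,0,0,0,0,0],[0,0.002,0.001,0.03,0,0,0],[0,0.002,0.001,0.052,0,0,0]])

```text
t: 12.25
tool_pos: [0.4348, -0.2913, 0.0122]
orientation: [-0.291, 3.126, -0.002]
force: [-0.6, 0.0, -0.9]
opening: 0.0909
```

Call:
jog_arm(steps=[[0,0,0,0.002,0,0,0],[0,0,0,0.004,0,0,0],[0,0,0,0.006,0,0,0]])

```text
t: 12.62
tool_pos: [0.4356, -0.292, 0.0072]
orientation: [-0.291, 3.125, -0.005]
force: [0.4, -0.6, 0.8]
opening: 0.0928
```

Call:
jog_arm(steps=[[0,0,0,0.001,0,0,0],[0,0,0,0.003,0,0,0],[0,0,0,0.003,0,0,0]])

```text
t: 13.0
tool_pos: [0.4356, -0.2919, 0.0042]
orientation: [-0.291, 3.125, -0.004]
force: [0.1, 0.2, 0.7]
opening: 0.0934
```

```bash
python3 -c "
from h import *
c=robot.read_camera('wrist');save(c,'d4.png')
c=robot.read_camera('side');save(c,'d4s.png',(200,210,310,310),6)"
```

```text
(no output)
```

View pics/d4.png

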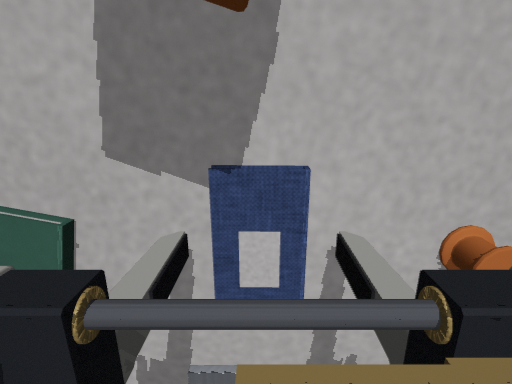

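View pics/d4s.png

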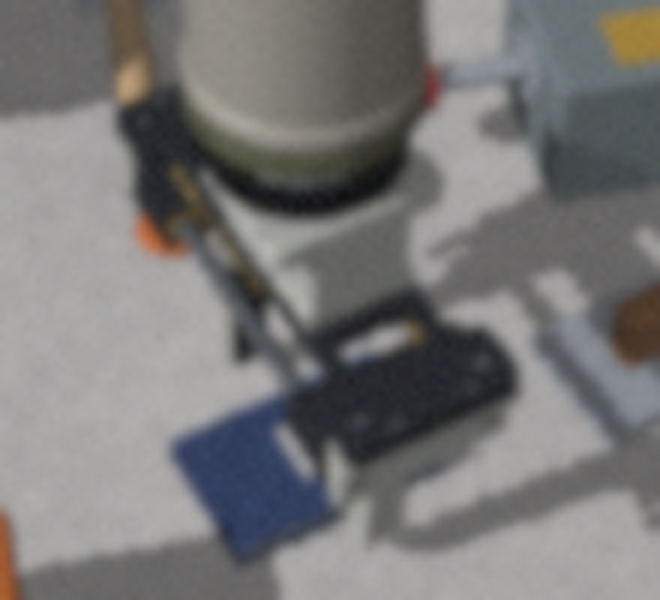

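Call:
jog_arm(steps=[[0,0,0,0.003,0,0,0],[0,0,0,0.006,0,0,0],[0,0,0,0.007,0,0,0],[0,0,0,0.007,0,0,0]])

```text
t: 13.6
tool_pos: [0.4354, -0.2919, -0.003]
orientation: [-0.291, 3.125, -0.004]
force: [-0.4, -0.2, 0.4]
opening: 0.0933
```

Call:
jog_arm(steps=[[0,0,0,0.001,0,0,0],[0,0,0,0.003,0,0,0],[0,0,0,0.003,0,0,0]])

```text
t: 13.98
tool_pos: [0.4353, -0.2918, -0.0062]
orientation: [-0.291, 3.126, -0.004]
force: [0.3, -0.5, -0.1]
opening: 0.0929
```

No contact yet at TCP z = -6 mm, so the tips stand about 11 mm behind the stated TCP. Close here.

Call:
jog_arm(steps=[[0.5,0,0,0,0,0,0],[0.5,0,0,0,0,0,0],[0.5,0,0,0,0,0,0],[0.5,0,0,0,0,0,0],[0.5,0,0,0,0,0,0]], force=30)

```text
t: 14.6
tool_pos: [0.4354, -0.2918, -0.0061]
orientation: [-0.291, 3.126, -0.004]
force: [-0.1, -0.3, -0.2]
opening: 0.0595
```

Call:
jog_arm(steps=[[0.5,0,0,0,0,0,0],[0.5,0,0,-0.01,0,0,0],[0.5,0,0,-0.03,0,0,0],[0.5,0,0,-0.06,0,0,0],[0.5,0,0,-0.06,0,0,0]])

```text
t: 15.22
tool_pos: [0.4372, -0.2933, 0.0571]
orientation: [-0.29, 3.121, -0.01]
force: [-0.4, 0.0, -1.4]
opening: 0.0596
```

```bash
python3 -c "
from h import *
c=robot.read_camera('wrist');save(c,'d5.png')
c=robot.read_camera('side');save(c,'d5s.png',(200,190,310,290),6)"
```

```text
(no output)
```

View pics/d5.png

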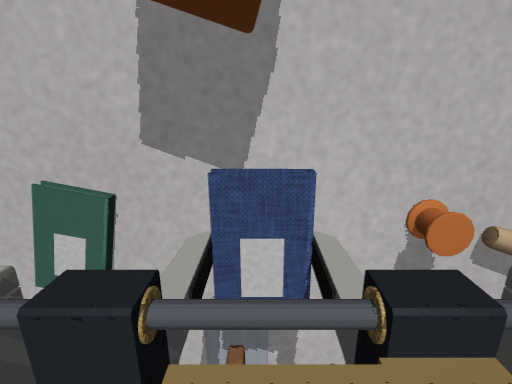

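View pics/d5s.png

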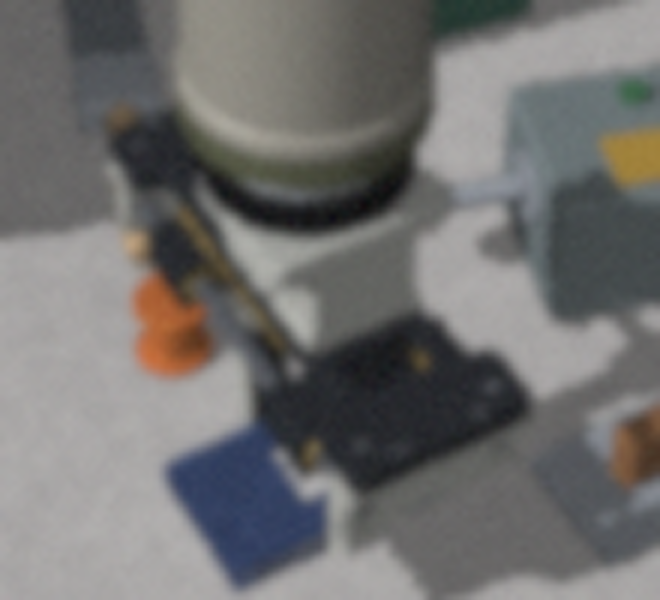

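```bash
python3 -c "
from h import *
plan((.68,.07,.27),3.5)"
```

```text
t 15.32 at [ 0.4353 -0.2918  0.054 ] open 0.0594 F [-0.5  0.3 -0.9]
d [-0.3078, 0.3097, -0.2161] r [-0.003, 0.003, 0.124] rows>= 7.8
```

Call:
jog_arm(steps=[[0.5,0,0,-0.06,0,0,0],[0.5,-0.01,0.01,-0.12,0,0,0],[0.5,-0.1,0.1,-0.18,0,0,0.06],[0.5,-0.13,0.13,-0.21,0,0,0.12],[0.5,-0.17,0.17,-0.216,0,0,0.124]])

```text
t: 15.95
tool_pos: [0.5394, -0.1378, 0.2513]
orientation: [-0.094, 3.137, -0.004]
force: [0.7, -1.3, -1.1]
opening: 0.0597
```

```bash
python3 -c "
from h import *
plan((.68,.07,.27),3.5)"
```

```text
t 15.95 at [ 0.5394 -0.1378  0.2513] open 0.0597 F [ 0.7 -1.3 -1.1]
d [-0.1528, 0.199, -0.0188] r [-0.003, 0.003, -0.001] rows>= 4.0
```

Call:
jog_arm(steps=[[0.5,-0.153,0.199,-0.019,0,0,0],[0.5,-0.153,0.199,-0.019,0,0,0],[0.5,-0.153,0.199,-0.019,0,0,0],[0.5,-0.153,0.199,-0.019,0,0,0],[0.5,-0.153,0.199,-0.019,0,0,0]])

```text
t: 16.58
tool_pos: [0.6806, 0.0743, 0.2662]
orientation: [0.101, -3.138, 0.003]
force: [0.1, -0.0, -1.5]
opening: 0.0594
```

Call:
jog_arm(steps=[[0.5,0,0,0,0,0,0]])

```text
t: 16.7
tool_pos: [0.6803, 0.0744, 0.2644]
orientation: [0.102, -3.136, 0.003]
force: [-0.3, 0.7, -0.9]
opening: 0.0594
```

```bash
python3 -c "
from h import *
import pickle
s=robot.read_state();c=robot.read_camera('wrist');save(c,'e1.png');print(s['tool_pos'],s['orientation'])
c2=robot.read_camera('side');c3=robot.read_camera('top');save(c2,'e1s.png',(220,130,310,210),7)
pickle.dump((s,c,c2,c3),open('deck.pkl','wb'))"
```

```text
[0.6802596  0.07436833 0.26440366] [ 0.10201233 -3.13581216  0.0034587 ]
```

View pics/e1.png

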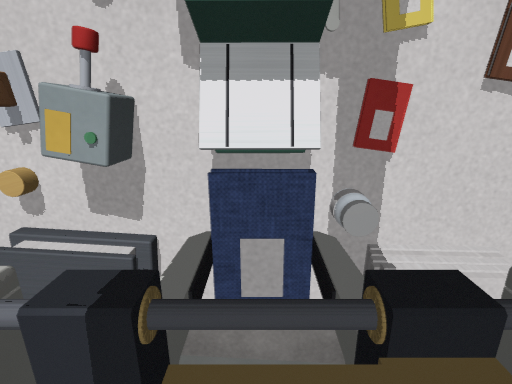

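View pics/e1s.png

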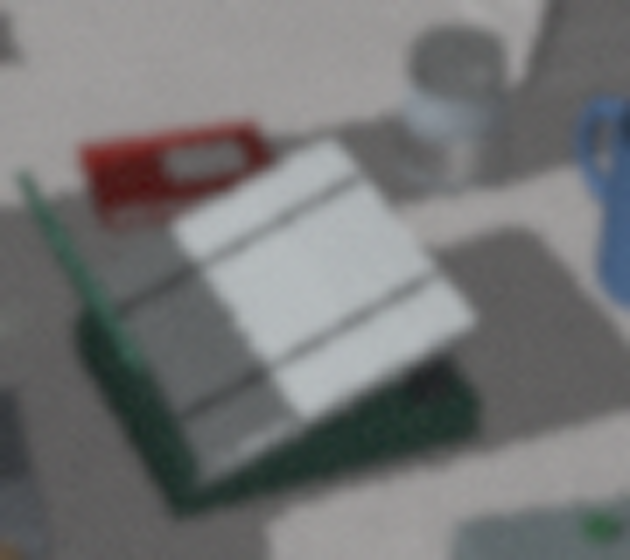

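```bash
python3 -c "
import pickle,cv2
s,c,c2,c3=pickle.load(open('deck.pkl','rb'))
from h import save
save(c,'e2.png',(190,30,330,160),5)"
```

```text
(no output)
```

View pics/e2.png

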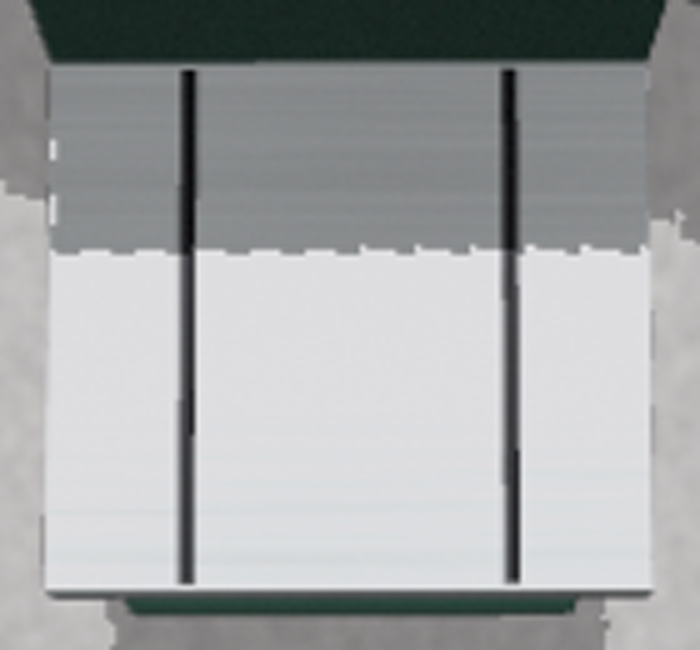

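```bash
python3 -c "
import pickle,cv2
s,c,c2,c3=pickle.load(open('deck.pkl','rb'))
from h import *
uv=np.array([(48,62),(650,62),(45,590),(652,590),(188,62),(509,62),(186,590),(513,590)],float)
px=np.array([190,30])+(uv+.5)/5-.5
ob=np.array([(0,-75,0),(0,75,0),(132,-75,0),(132,75,0),(0,-40,0),(0,40,0),(132,-40,0),(132,40,0)],float)/1000
ok,rv,tv=cv2.solvePnP(ob,px,c['mtx'],None)
T=wT(s,c)
W=np.eye(4);W[:3,:3]=cv2.Rodrigues(rv)[0];W[:3,3]=tv[:,0];W=T@W
print(W.round(4)); print(R.from_matrix(W[:3,:3]).as_euler('ZYX',degrees=True))
# ray cast with known heights
for p,o in zip(px,ob): print(o, onz(c,p,.036+o[0]*np.sin(np.radians(20)),T).round(4))
"
```

```text
[[ 0.9485 -0.0662 -0.3099  0.5185]
 [ 0.0638  0.9978 -0.0177  0.0603]
 [ 0.3104 -0.003   0.9506  0.0385]
 [ 0.      0.      0.      1.    ]]
[  3.8502065  -18.08192208  -0.18156037]
[ 0.    -0.075  0.   ] [ 0.523  -0.0149  0.036 ]
[0.    0.075 0.   ] [0.5131 0.1355 0.036 ]
[ 0.132 -0.075  0.   ] [ 0.6485 -0.0057  0.0811]
[0.132 0.075 0.   ] [0.6386 0.143  0.0811]
[ 0.   -0.04  0.  ] [0.5207 0.0201 0.036 ]
[0.   0.04 0.  ] [0.5154 0.1003 0.036 ]
[ 0.132 -0.04   0.   ] [0.6462 0.0288 0.0811]
[0.132 0.04  0.   ] [0.6409 0.1089 0.0811]
```

```bash
cat >> h.py <<'E'
YD=3.85
DR=R.from_euler('z',YD,degrees=True)*R.from_euler('y',-20,degrees=True)
DO=np.array([.518,.0602,.036])
def dplan(x,y,z,s=None): plan(DO+DR.apply([x,y,z]),YD,20,s)
def dpos(s): return DR.inv().apply(s["tool_pos"]-DO)
E
python3 -c "
from h import *
dplan(.06,0,.12)"
```

```text
t 16.85 at [0.6799 0.0732 0.2653] open 0.0598 F [ 0.3 -0.5 -0.9]
d [0.1468, -0.0025, 0.0965] r [-0.003, -0.352, -0.004] rows>= 2.8
```

Call:
jog_arm(steps=[[0.5,0.06,-0.002,0.02,0,-0.15,0],[0.5,0.12,-0.002,0.06,0,-0.3,0],[0.5,0.147,-0.0025,0.0965,-0.003,-0.352,-0.004],[0.5,0.147,-0.0025,0.0965,-0.003,-0.352,-0.004],[0.5,0.147,-0.0025,0.0965,-0.003,-0.352,-0.004]])

```text
t: 17.48
tool_pos: [0.5187, 0.0601, 0.1531]
orientation: [-0.092, 2.816, 0.018]
force: [-0.1, -0.5, -1.3]
opening: 0.0596
```

```bash
python3 -c "
from h import *
dplan(.055,0,.03);dplan(.055,0,-.002)
c=robot.read_camera('side');save(c,'e3s.png',(180,90,320,230),5)"
```

```text
t 17.48 at [0.5187 0.0601 0.1531] open 0.0596 F [-0.1 -0.5 -1.3]
d [-0.0162, 0.0001, 0.0795] r [0.001, -0.024, -0.002] rows>= 1.3
t 17.48 at [0.5187 0.0601 0.1531] open 0.0596 F [-0.1 -0.5 -1.3]
d [-0.017, 0.0001, 0.1114] r [0.001, -0.024, -0.002] rows>= 1.8
```

View pics/e3s.png

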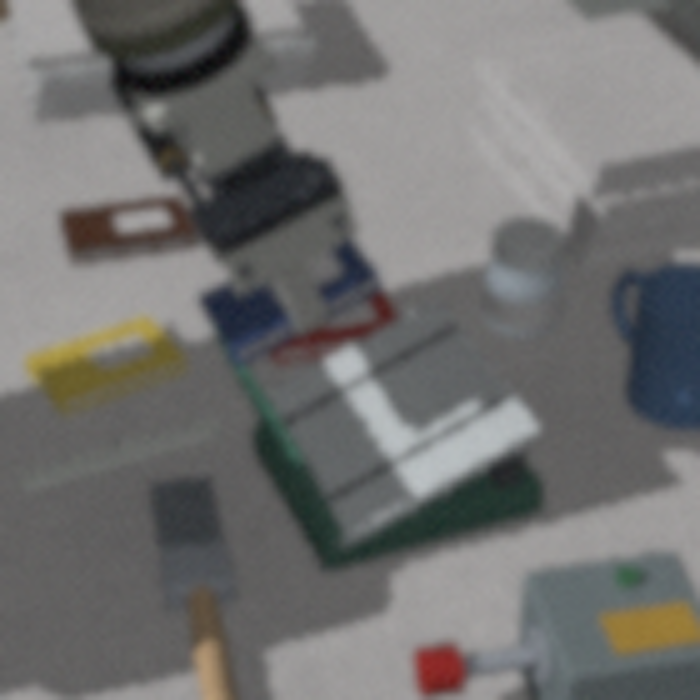

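Call:
jog_arm(steps=[[0.5,-0.019,0,0,0.001,-0.024,0],[0.5,-0.02,0,0.03,0.001,-0.024,-0.002],[0.5,-0.019,0,0.07,0.001,-0.024,-0.002],[0.5,-0.018,0,0.09,0.001,-0.024,-0.002],[0.5,-0.018,0,0.1,0.001,-0.024,-0.002]])

```text
t: 18.15
tool_pos: [0.579, 0.0632, 0.0743]
orientation: [-0.093, 2.776, 0.016]
force: [-0.4, -1.3, 0.1]
opening: 0.0594
```

```bash
python3 -c "
from h import *
s=robot.read_state();print(dpos(s))
dplan(.055,0,-.002)
c=robot.read_camera('side');save(c,'e4s.png',(180,90,320,230),5)"
```

```text
[ 0.07047153 -0.00111436  0.0151088 ]
t 18.15 at [0.579  0.0632 0.0743] open 0.0594 F [-0.4 -1.3  0.1]
d [0.0157, 0.0011, 0.0169] r [-0.001, 0.015, 0.0] rows>= 0.4
```

View pics/e4s.png

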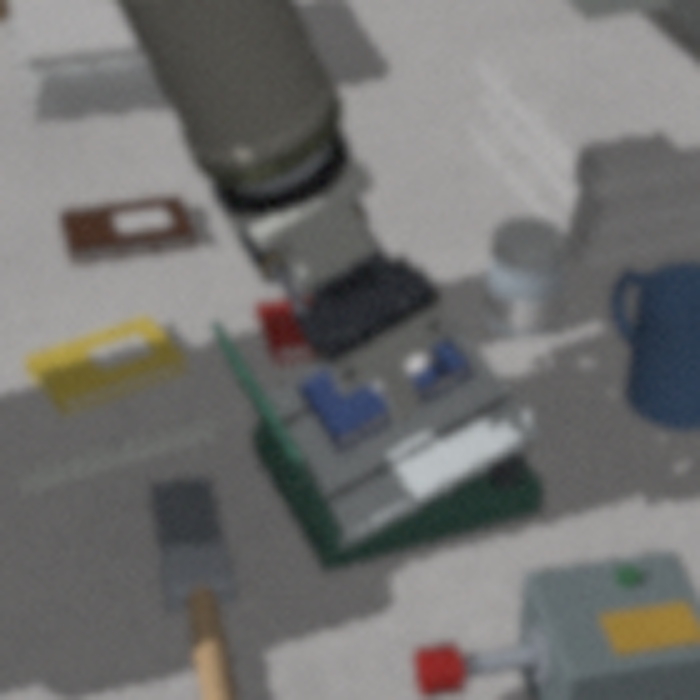

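Call:
jog_arm(steps=[[0.5,0.01,0.001,0.01,-0.001,0.015,0],[0.5,0.0155,0.001,0.0175,-0.001,0.015,0],[0.5,0.0155,0.001,0.0175,-0.001,0.015,0]])

```text
t: 18.58
tool_pos: [0.5692, 0.0636, 0.0506]
orientation: [-0.094, 2.794, 0.017]
force: [-0.4, -0.1, -1.0]
opening: 0.0595
```

```bash
python3 -c "
from h import *
s=robot.read_state();print(dpos(s))
dplan(.055,0,-.0055)"
```

```text
[ 5.31904847e-02 -2.70712625e-05 -3.82377368e-03]
t 18.57 at [0.5692 0.0636 0.0506] open 0.0595 F [-0.4 -0.1 -1. ]
d [-0.0018, 0.0, 0.0017] r [0.0, -0.002, 0.0] rows>= 0.0
```

Call:
jog_arm(steps=[[0.5,0.003,0,0.0005,0,0,0],[0.5,0.005,0,0.0005,0,0,0],[0.5,0.006,0,0.0005,0,0,0],[0.5,0.006,0,0.0005,0,0,0]])

```text
t: 19.08
tool_pos: [0.5647, 0.0633, 0.0491]
orientation: [-0.094, 2.791, 0.017]
force: [4.0, 0.9, -0.2]
opening: 0.0602
```

```bash
python3 -c "
from h import *
s=robot.read_state();print(dpos(s),s['force'],DR.inv().apply(s['force']))"
```

```text
[ 4.84362186e-02 -1.77993341e-05 -3.70451744e-03] [ 3.95226228  0.86679891 -0.22679894] [ 3.68265148  0.59946961 -1.58172991]
```

Call:
jog_arm(steps=[[0.5,0.001,0,0.001,0,0,0],[0.5,0.001,0,0.002,0,0,0],[0.5,0.001,0,0.003,0,0,0],[0.5,0.001,0,0.003,0,0,0]])

```text
t: 19.58
tool_pos: [0.5655, 0.0633, 0.0467]
orientation: [-0.094, 2.79, 0.017]
force: [2.3, 0.7, 5.6]
opening: 0.06
```

```bash
python3 -c "
from h import *
s=robot.read_state();print(dpos(s),s['force'],DR.inv().apply(s['force']))"
```

```text
[ 4.84211806e-02 -7.69196395e-05 -6.24950177e-03] [2.25192766 0.73220589 5.60660264] [4.07511405 0.57934866 4.48320169]
```

Call:
jog_arm(steps=[[0.15,0,0,0,0,0,0],[0.15,0,0,0,0,0,0],[0.15,0,0,0,0,0,0],[0,0,0,-0.03,0,0,0],[0,-0.01,0,-0.09,0,0,0]])

```text
t: 20.2
tool_pos: [0.5407, 0.0618, 0.1313]
orientation: [-0.094, 2.798, 0.017]
force: [1.3, 0.2, 1.2]
opening: 0.0917
```

Call:
jog_arm(steps=[[0,-0.05,0,-0.06,0,0.1,0],[0,-0.08,0,-0.12,0,0.3,0],[0,-0.08,0,-0.12,0,0.35,0],[0,-0.08,0,-0.12,0,0.35,0]])

```text
t: 20.7
tool_pos: [0.5781, 0.0641, 0.2726]
orientation: [0.105, -3.134, -0.0]
force: [0.5, -0.3, -0.5]
opening: 0.0931
```

```bash
python3 -c "
from h import *
plan((.68,.07,.27),3.5)
c=robot.read_camera('wrist');save(c,'f1.png')
c=robot.read_camera('side');save(c,'f1s.png',(220,130,310,210),7)
c=robot.read_camera('top');print(books(c))"
```

```text
t 20.7 at [0.5781 0.0641 0.2726] open 0.0931 F [ 0.5 -0.3 -0.5]
d [-0.1021, -0.0009, 0.002] r [0.0, -0.006, 0.006] rows>= 1.6
{'red': [(0.5938, 0.2361, 2.9, 91, 54)], 'green': [(0.4907, -0.4484, -1.6, 87, 55)], 'brown': [(0.4877, 0.4026, -4.0, 91, 60), (0.5937, 0.2361, -0.2, 100, 65)]}
```

View pics/f1.png

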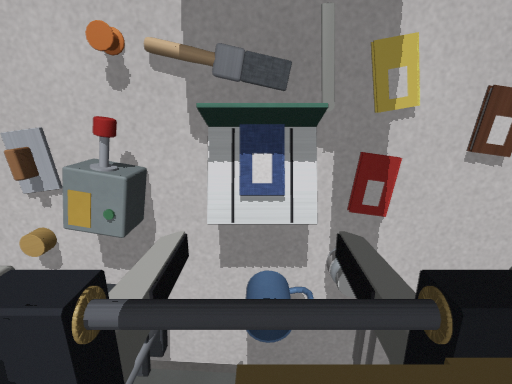

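View pics/f1s.png

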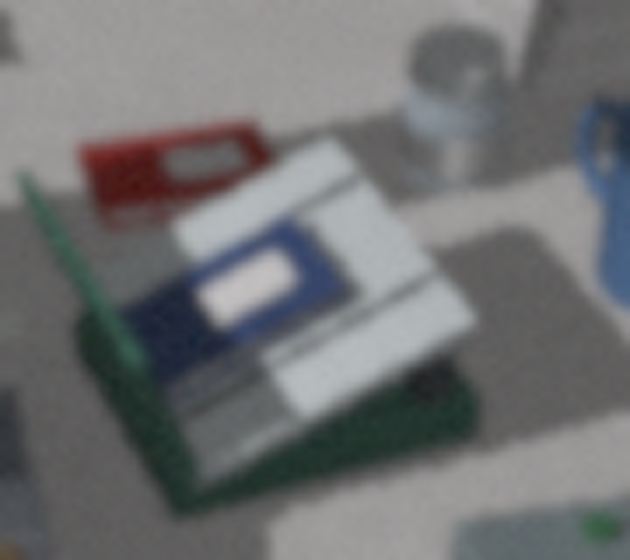

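```bash
sed -i 's/red=((170,120,60)/red=((170,110,40)/' h.py
python3 - <<'E'
from h import *
s=robot.read_state();c=robot.read_camera('wrist');T=wT(s,c)
print(books(c,T,cols=['red','yellow']))
plan((.60,.235,.15),-4,s=s)
E
```

```text
{'red': [(0.597, 0.2407, -4.0, 96, 63), (0.49, 0.4093, -3.2, 94, 59)], 'yellow': [(0.4366, 0.2431, 13.5, 95, 63)]}
t 20.85 at [0.5748 0.0641 0.2692] open 0.0929 F [ 0.  -0.6 -0.1]
d [-0.0378, 0.1687, 0.119] r [-0.0, -0.009, 0.137] rows>= 3.4
```

Call:
jog_arm(steps=[[0,-0.02,0.06,0,0,0,0.05],[0,-0.033,0.12,0.05,0,-0.009,0.12],[0,-0.033,0.183,0.119,0,-0.009,0.137],[0,-0.033,0.183,0.119,0,-0.009,0.137],[0,-0.033,0.183,0.119,0,-0.009,0.137]])

```text
t: 21.52
tool_pos: [0.5894, 0.2499, 0.1449]
orientation: [-0.104, -3.132, 0.004]
force: [-0.2, -0.9, 0.6]
opening: 0.0929
```

Run:
```python
from h import *
s=robot.read_state();c=robot.read_camera('wrist');save(c,'g1.png');T=wT(s,c)
print(books(c,T,cols=['red','yellow']))
plan((.596,.249,-.006),-4,s=s)
```

```text
{'red': [(0.5971, 0.2416, -3.9, 96, 60), (0.4902, 0.4078, -3.7, 93, 63)], 'yellow': [(0.4417, 0.2454, 13.6, 85, 59)]}
t 21.52 at [0.5894 0.2499 0.1449] open 0.0929 F [-0.2 -0.9  0.6]
d [-0.0079, -0.0001, 0.1508] r [-0.003, -0.008, 0.003] rows>= 2.4
```

View pics/g1.png

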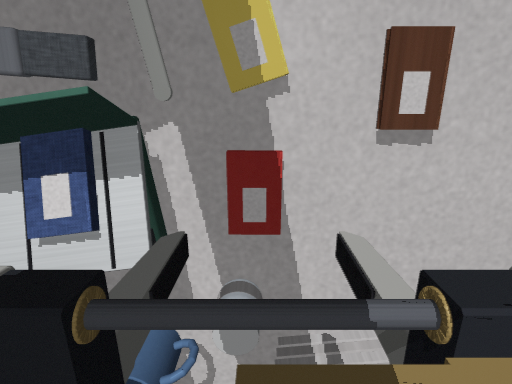

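Call:
jog_arm(steps=[[0,-0.009,0.001,0.06,-0.003,-0.008,0.003],[0,-0.009,0.001,0.11,-0.003,-0.008,0.003],[0,-0.009,0.001,0.135,-0.003,-0.008,0.003],[0,-0.009,0.001,0.135,-0.003,-0.008,0.003]])

```text
t: 22.08
tool_pos: [0.5987, 0.2471, 0.0118]
orientation: [0.113, 3.138, -0.0]
force: [-0.1, -0.8, 0.4]
opening: 0.0928
```

Run:
```python
from h import *
plan((.597,.250,-.006),-3.9)
```

```text
t 22.07 at [0.5987 0.2471 0.0118] open 0.0928 F [-0.1 -0.8  0.4]
d [0.0019, 0.0027, 0.0178] r [-0.0, 0.001, -0.004] rows>= 0.3
```

Call:
jog_arm(steps=[[0,0.002,0.003,0.006,0,0,0],[0,0.002,0.003,0.012,0,0,0],[0,0.002,0.003,0.018,0,0,0],[0.2,0.002,0.003,0.018,0,0,0],[0.5,0.002,0.003,0.018,0,0,0]])

```text
t: 22.7
tool_pos: [0.597, 0.2504, -0.0061]
orientation: [0.113, 3.138, -0.0]
force: [0.4, 0.5, -0.3]
opening: 0.0773
```

Call:
jog_arm(steps=[[0.5,0,0,0,0,0,0],[0.5,0,0,0,0,0,0],[0.5,0,0,0,0,0,0],[0.5,0,0,0,0,0,0]])

```text
t: 23.2
tool_pos: [0.5971, 0.2504, -0.0059]
orientation: [0.113, 3.138, -0.0]
force: [0.6, 0.3, 0.1]
opening: 0.0596
```

Call:
jog_arm(steps=[[0.5,0,0,-0.02,0,0,0],[0.5,0,0,-0.08,0,0,0],[0.5,0,0,-0.14,0,0,0],[0.5,0,0,-0.18,0,0,0],[0.5,0,0,-0.2,0,0,0]])

```text
t: 23.82
tool_pos: [0.5982, 0.251, 0.1989]
orientation: [0.113, 3.132, 0.003]
force: [1.1, 0.6, -1.4]
opening: 0.0597
```

Run:
```python
from h import *
dplan(.058,0,.13)
c=robot.read_camera('wrist');save(c,'g2.png')
```

```text
t 23.82 at [0.5982 0.251  0.1989] open 0.0597 F [ 1.1  0.6 -1.4]
d [0.0565, -0.1947, 0.02] r [-0.023, -0.341, -0.138] rows>= 3.3
```

View pics/g2.png

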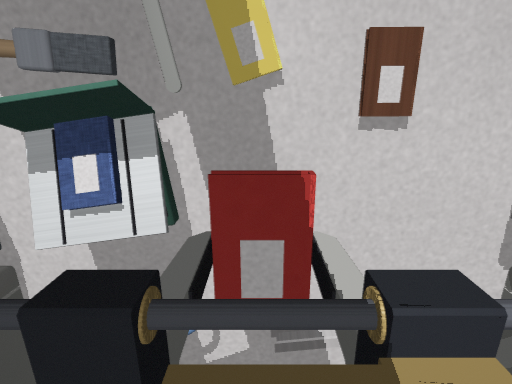

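Call:
jog_arm(steps=[[0.5,0.01,-0.06,0,0,-0.1,-0.05],[0.5,0.03,-0.12,0,-0.01,-0.24,-0.1],[0.5,0.05,-0.18,0.01,-0.02,-0.341,-0.138],[0.5,0.0565,-0.195,0.02,-0.023,-0.341,-0.138],[0.5,0.0565,-0.195,0.02,-0.023,-0.341,-0.138]])

```text
t: 24.5
tool_pos: [0.5254, 0.0588, 0.1754]
orientation: [-0.09, 2.795, 0.017]
force: [0.4, -0.2, -1.1]
opening: 0.0599
```

Run:
```python
from h import *
print(dpos(robot.read_state())); dplan(.058,0,.02)
```

```text
[ 0.05452153 -0.00188516  0.12854081]
t 24.5 at [0.5254 0.0588 0.1754] open 0.0599 F [ 0.4 -0.2 -1.1]
d [-0.0039, 0.0019, 0.1085] r [-0.0, -0.004, -0.003] rows>= 1.7
```

Call:
jog_arm(steps=[[0.5,-0.004,0.002,0.03,0,-0.004,-0.003],[0.5,-0.004,0.002,0.075,0,-0.004,-0.003],[0.5,-0.003,0.002,0.11,0,-0.004,-0.003],[0.5,-0.002,0.002,0.119,0,-0.004,-0.003],[0.5,-0.002,0.002,0.119,0,-0.004,-0.003]])

```text
t: 25.12
tool_pos: [0.567, 0.0642, 0.0636]
orientation: [-0.095, 2.793, 0.017]
force: [0.6, 0.0, -0.1]
opening: 0.0595
```

Run:
```python
from h import *
print(dpos(robot.read_state())); dplan(.0485,0,.0085)
```

```text
[0.05566561 0.00065263 0.00912906]
t 25.12 at [0.567  0.0642 0.0636] open 0.0595 F [ 0.6  0.  -0.1]
d [0.0072, -0.0006, 0.0006] r [0.0, -0.002, 0.0] rows>= 0.1
```

Call:
jog_arm(steps=[[0.5,0.004,-0.0006,0,0,0,0],[0.5,0.007,-0.0006,0,0,0,0],[0.5,0.0085,-0.0006,0,0,0,0],[0.5,0.009,-0.0006,0.0,0,0,0]])

```text
t: 25.62
tool_pos: [0.5592, 0.0629, 0.0615]
orientation: [-0.094, 2.791, 0.017]
force: [1.5, 1.0, 1.4]
opening: 0.0595
```

```bash
cat > st.py <<'E'
from h import *
s=robot.read_state();print(s["t"],dpos(s).round(4),"Fd",DR.inv().apply(s['force']).round(1),s["opening"])
E
python3 st.py
```

```text
25.625 [ 0.0475 -0.      0.0098] Fd [1.9 0.9 0.8] 0.059495688108635834
```

Call:
jog_arm(steps=[[0.5,0.001,0,0.002,0,0,0],[0.5,0.002,0,0.003,0,0,0],[0.5,0.002,0,0.0045,0,0,0],[0.5,0.002,0,0.0045,0,0,0]])

```text
t: 26.12
tool_pos: [0.5604, 0.0629, 0.0579]
orientation: [-0.094, 2.788, 0.016]
force: [5.0, -0.0, 4.1]
opening: 0.0597
```

```bash
python3 st.py
```

```text
26.125 [ 0.0474 -0.0001  0.006 ] Fd [ 6.1 -0.3  2.2] 0.05969525783936517
```

Call:
jog_arm(steps=[[0.15,0,0,0.0005,0,0,0],[0.15,0,0,0,0,0,0],[0.15,0,0,0,0,0,0],[0,0,0,-0.03,0,0,0],[0,-0.01,0,-0.09,0,0,0]])

```text
t: 26.75
tool_pos: [0.5354, 0.0614, 0.1424]
orientation: [-0.094, 2.796, 0.017]
force: [0.5, -0.4, -0.3]
opening: 0.0921
```

Call:
jog_arm(steps=[[0,-0.05,0,-0.06,0,0.1,0],[0,-0.08,0,-0.12,0,0.3,0],[0,-0.08,0,-0.12,0,0.35,0],[0,-0.08,0,-0.12,0,0.35,0]])

```text
t: 27.25
tool_pos: [0.5724, 0.0637, 0.2835]
orientation: [0.105, -3.135, 0.0]
force: [-0.2, 1.1, 0.4]
opening: 0.0935
```

Run:
```python
from h import *
s=robot.read_state()
c=robot.read_camera('wrist');save(c,'h1.png');T=wT(s,c)
print(books(c,T,cols=['yellow','red']))
c=robot.read_camera('side');save(c,'h1s.png',(220,130,310,210),7)
c=robot.read_camera('top');print(books(c))
plan((.50,.26,.15),13.6,s=s)
```

```text
{'yellow': [(0.4366, 0.2431, 13.6, 95, 63)], 'red': [(0.5691, 0.0657, 3.9, 111, 71), (0.4901, 0.4102, -3.6, 94, 60)]}
{'green': [(0.4912, -0.4484, -1.6, 88, 55)], 'brown': [(0.4882, 0.408, 0.4, 93, 54)], 'yellow': [(0.4391, 0.2355, 2.6, 84, 61)]}
t 27.25 at [0.5724 0.0637 0.2835] open 0.0935 F [-0.2  1.1  0.4]
d [0.0584, 0.2007, 0.1338] r [0.001, -0.005, -0.17] rows>= 4.0
```

View pics/h1.png

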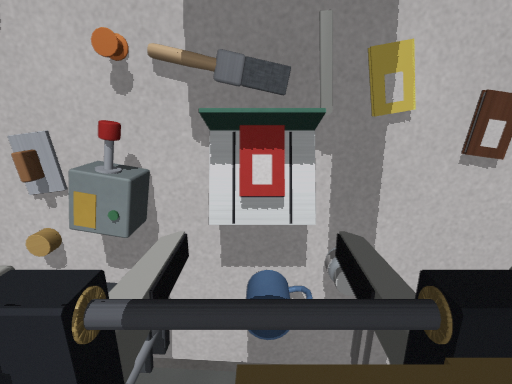

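View pics/h1s.png

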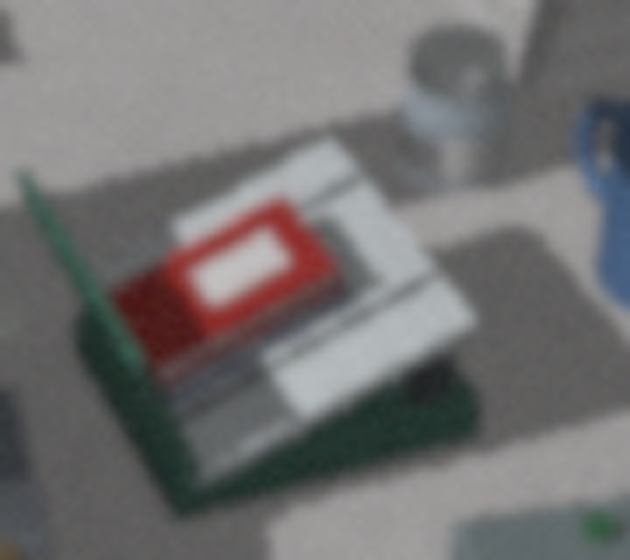

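Call:
jog_arm(steps=[[0,0.03,0.06,0.02,0,0,-0.05],[0,0.06,0.12,0.06,0,0,-0.12],[0,0.075,0.18,0.1,0,-0.005,-0.17],[0,0.075,0.19,0.134,0,-0.005,-0.17],[0,0.075,0.19,0.134,0,-0.005,-0.17]])

```text
t: 28.02
tool_pos: [0.4747, 0.2486, 0.1411]
orientation: [0.376, -3.108, 0.001]
force: [-0.5, -0.5, 0.4]
opening: 0.0927
```

Run:
```python
from h import *
s=robot.read_state();c=robot.read_camera('wrist');save(c,'i1.png');T=wT(s,c)
b=books(c,T,cols=['yellow']);print(b); x,y,a=b['yellow'][0][:3]
plan((x,y,.012),a,s=s)
```

```text
{'yellow': [(0.4362, 0.2445, 13.6, 95, 59)]}
t 28.02 at [0.4747 0.2486 0.1411] open 0.0927 F [-0.5 -0.5  0.4]
d [0.037, 0.0052, 0.1295] r [0.001, -0.011, 0.004] rows>= 2.2
```

View pics/i1.png

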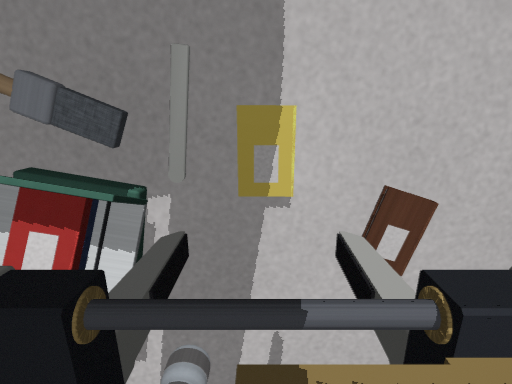

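Call:
jog_arm(steps=[[0,0.037,0.005,0.06,0,-0.011,0.004],[0,0.037,0.005,0.11,0,-0.011,0.004],[0,0.037,0.005,0.135,0,-0.011,0.004],[0,0.037,0.005,0.1475,0,-0.011,0.004],[0,0.037,0.005,0.1475,0,-0.011,0.004]])

```text
t: 28.7
tool_pos: [0.4394, 0.2435, -0.0029]
orientation: [-0.368, 3.116, 0.002]
force: [-0.2, -0.2, -0.2]
opening: 0.0932
```

Run:
```python
from h import *
plan((.4362,.2445,-.006),13.6)
```

```text
t 28.7 at [ 0.4394  0.2435 -0.0029] open 0.0932 F [-0.2 -0.2 -0.2]
d [0.0029, 0.0017, 0.0031] r [0.0, 0.004, -0.002] rows>= 0.1
```

Call:
jog_arm(steps=[[0.1,0.003,0.0017,0.003,0,0.004,-0.002],[0.5,0.003,0.0017,0.003,0,0.004,-0.002],[0.5,0.003,0.0017,0.003,0,0.004,-0.002],[0.5,0.003,0.0017,0.003,0,0.004,-0.002],[0.5,0.003,0.0017,0.003,0,0.004,-0.002]])

```text
t: 29.32
tool_pos: [0.4364, 0.2446, -0.0055]
orientation: [-0.371, 3.119, 0.001]
force: [0.1, -0.7, 3.7]
opening: 0.0596
```

Call:
jog_arm(steps=[[0.5,0,0,0,0,0,0],[0.5,0,0,-0.02,0,0,0],[0.5,0,0,-0.08,0,0,0],[0.5,0,0,-0.14,0,0,0],[0.5,0,0,-0.2,0,0,0]])

```text
t: 29.95
tool_pos: [0.4357, 0.2443, 0.196]
orientation: [-0.372, 3.119, 0.001]
force: [0.4, -0.1, -0.9]
opening: 0.0594
```

Run:
```python
from h import *
dplan(.062,0,.15)
c=robot.read_camera('wrist');save(c,'i2.png')
```

```text
t 29.95 at [0.4357 0.2443 0.196 ] open 0.0594 F [ 0.4 -0.1 -0.9]
d [-0.0436, -0.1994, -0.0023] r [0.03, -0.348, 0.168] rows>= 3.3
```

View pics/i2.png

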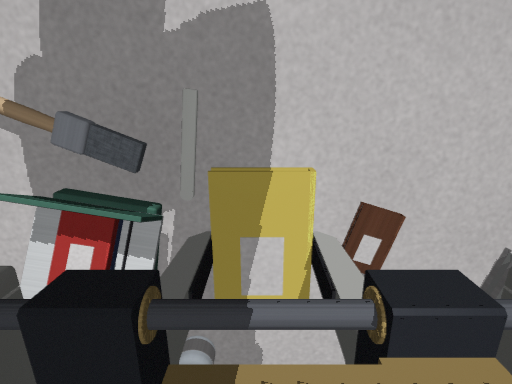

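Call:
jog_arm(steps=[[0.5,-0.03,-0.05,-0.02,0,-0.1,0.05],[0.5,-0.05,-0.1,-0.02,0.01,-0.24,0.1],[0.5,-0.05,-0.16,-0.01,0.02,-0.348,0.16],[0.5,-0.0436,-0.2,-0.0023,0.03,-0.348,0.168],[0.5,-0.0436,-0.2,-0.0023,0.03,-0.348,0.168]])

```text
t: 30.62
tool_pos: [0.528, 0.0593, 0.2064]
orientation: [-0.087, 2.782, 0.021]
force: [-1.0, 0.7, -0.3]
opening: 0.0597
```

```bash
python3 st.py
python3 - <<'E'
from h import *
dplan(.055,0,.021)
E
```

```text
30.625 [ 0.0676 -0.0016  0.1567] Fd [-1.   0.7  0. ] 0.0597216720308366
t 30.62 at [0.528  0.0593 0.2064] open 0.0597 F [-1.   0.7 -0.3]
d [0.0139, 0.0012, 0.1356] r [0.002, 0.01, -0.005] rows>= 2.2
```

Call:
jog_arm(steps=[[0.5,0.01,0.001,0.04,0.002,0.01,-0.005],[0.5,0.012,0.001,0.09,0.002,0.01,-0.005],[0.5,0.013,0.001,0.125,0.002,0.01,-0.005],[0.5,0.014,0.001,0.135,0.002,0.01,-0.005],[0.5,0.014,0.001,0.135,0.002,0.01,-0.005]])

```text
t: 31.25
tool_pos: [0.5619, 0.0637, 0.075]
orientation: [-0.095, 2.793, 0.018]
force: [-0.1, 0.1, 0.5]
opening: 0.0596
```

```bash
python3 st.py
python3 - <<'E'
from h import *
dplan(.0475,0,.0205)
E
```

```text
31.25 [0.0547 0.0005 0.0216] Fd [0.1 0.2 0.5] 0.05958191633050619
t 31.25 at [0.5619 0.0637 0.075 ] open 0.0596 F [-0.1  0.1  0.5]
d [0.0072, -0.0005, 0.0011] r [0.001, -0.002, 0.001] rows>= 0.1
```

Call:
jog_arm(steps=[[0.5,0.004,-0.0005,0.001,0,0,0],[0.5,0.007,-0.0005,0.001,0,0,0],[0.5,0.0085,-0.0005,0.001,0,0,0],[0.5,0.0095,-0.0005,0.001,0,0,0],[0.5,0.0095,-0.0005,0.003,0,0,0]])

```text
t: 31.88
tool_pos: [0.5571, 0.0628, 0.0724]
orientation: [-0.094, 2.785, 0.018]
force: [4.9, 1.4, 6.1]
opening: 0.0594
```

```bash
python3 st.py
```

```text
31.875 [ 0.0493 -0.      0.0208] Fd [6.7 1.1 4. ] 0.05939403780133175
```

Run:
```python
from h import *
c=robot.read_camera('side');save(c,'i3s.png',(220,130,310,210),7)
c=robot.read_camera('wrist');save(c,'i3.png')
```

```text
(no output)
```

View pics/i3s.png

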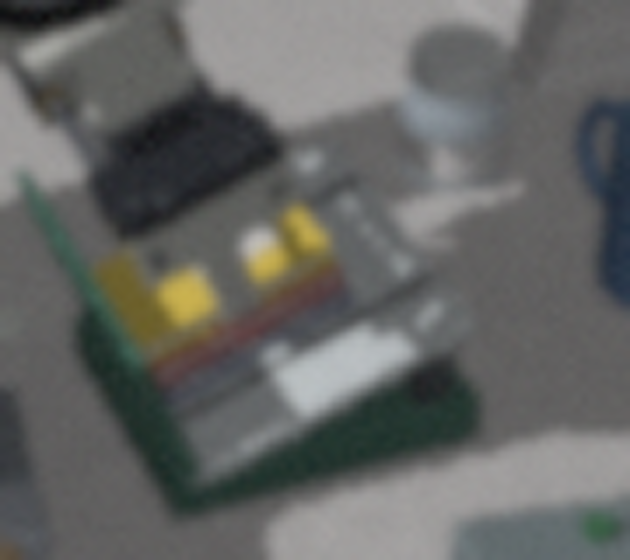

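View pics/i3.png

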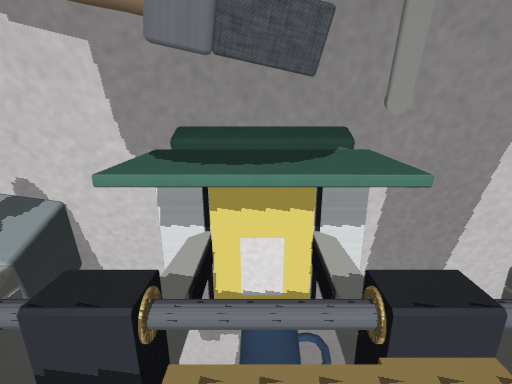

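Call:
jog_arm(steps=[[0.5,0.001,0,0.003,0,0.002,0],[0.5,0.002,0,0.004,0,0.003,0]])

```text
t: 32.22
tool_pos: [0.558, 0.0627, 0.07]
orientation: [-0.095, 2.785, 0.017]
force: [-7.8, -0.2, 19.3]
opening: 0.0593
```

```bash
python3 st.py
```

```text
32.225 [ 0.0493 -0.0002  0.0182] Fd [-0.8  0.3 20.8] 0.05929321866989615
```

Call:
jog_arm(steps=[[0.5,0.003,0,-0.001,0,0,0],[0.15,0.003,0,-0.001,0,0,0],[0.15,0,0,-0.001,0,0,0],[0,0,0,-0.001,0,0,0],[0,-0.005,0,-0.04,0,0,0]])

```text
t: 32.85
tool_pos: [0.5456, 0.062, 0.1051]
orientation: [-0.095, 2.794, 0.018]
force: [-0.3, 0.2, 1.6]
opening: 0.0915
```

Call:
jog_arm(steps=[[0,-0.04,0,-0.06,0,0,0],[0,-0.09,0,-0.12,0,0.2,0],[0,-0.1,0,-0.16,0,0.35,0],[0,-0.1,0,-0.16,0,0.35,0]])

```text
t: 33.35
tool_pos: [0.5867, 0.0645, 0.2923]
orientation: [0.106, -3.136, -0.001]
force: [0.1, 0.7, -0.5]
opening: 0.0931
```

```bash
cat > pile.py <<'E'
# look at pile: python pile.py color ztop prefix
from h import *
import sys
col,zt,n=sys.argv[1],float(sys.argv[2]),sys.argv[3]
s=robot.read_state()
c=robot.read_camera('wrist');T=wT(s,c);save(c,n+'.png')
m=mask(c['image'],col);nn=DR.apply([0,0,1])
for ct in cv2.findContours(m,cv2.RETR_EXTERNAL,cv2.CHAIN_APPROX_NONE)[0]:
    if cv2.contourArea(ct)<300: continue
    P=[]
    for p in ct:
        o,d=ray(c,p[0],T); w=o+d*(nn@(DO+nn*zt-o))/(nn@d); P.append(DR.inv().apply(w-DO)[:2]*1000)
    P=np.array(P,np.float32); r=cv2.minAreaRect(P)
    if abs(P[:,0].mean())<200 and abs(P[:,1].mean())<60: print("deck mm min",P.min(0).round(1),"max",P.max(0).round(1),r)
c2=robot.read_camera('side');save(c2,n+'s.png',(220,130,310,210),7)
print(books(robot.read_camera('top')))
E
python3 pile.py yellow .036 j1
```

```text
deck mm min [  1.2 -30.1] max [96.3 29. ] ((48.765647888183594, -0.44022369384765625), (94.97051239013672, 59.07667922973633), 0.09076792001724243)
{'green': [(0.4908, -0.4484, -1.6, 87, 55)], 'brown': [(0.4881, 0.4113, 1.1, 93, 48)]}
```

View pics/j1.png

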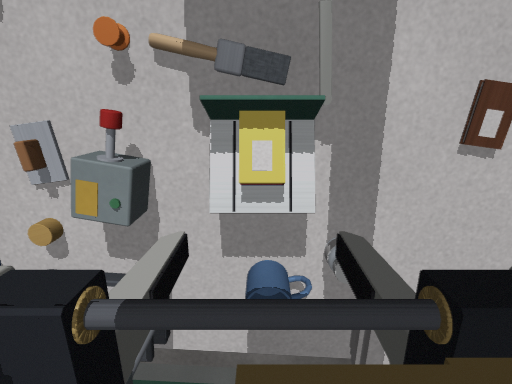

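View pics/j1s.png

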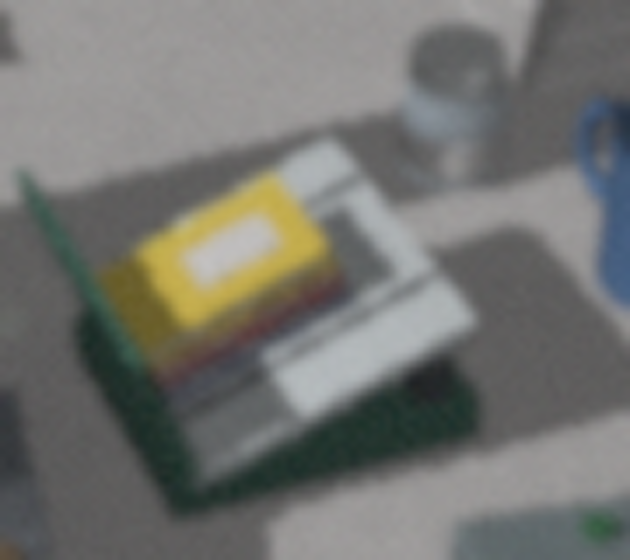

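Run:
```python
from h import *
plan((.53,.405,.15),-3.6)
```

```text
t 33.5 at [0.5867 0.0646 0.2901] open 0.0929 F [ 0.7  0.7 -1.4]
d [0.0332, 0.3434, 0.1404] r [0.001, -0.002, 0.131] rows>= 6.0
```

Call:
jog_arm(steps=[[0,0,0.06,0,0,0,0],[0,0,0.12,0,0,0,0.06],[0,0.01,0.18,0.03,0,0,0.13],[0,0.02,0.24,0.07,0,0,0.13],[0,0.03,0.3,0.11,0,0,0.13]])

```text
t: 34.12
tool_pos: [0.5393, 0.3418, 0.1917]
orientation: [-0.097, -3.137, -0.0]
force: [0.8, 0.5, -0.4]
opening: 0.0934
```

Run:
```python
from h import *
plan((.53,.405,.15),-3.6)
```

```text
t 34.12 at [0.5393 0.3418 0.1917] open 0.0934 F [ 0.8  0.5 -0.4]
d [0.013, 0.0625, 0.0417] r [-0.0, -0.003, 0.001] rows>= 1.2
```

Call:
jog_arm(steps=[[0,0.013,0.0625,0.042,0,-0.003,0],[0,0.013,0.0625,0.042,0,-0.003,0],[0,0.013,0.0625,0.042,0,-0.003,0]])

```text
t: 34.5
tool_pos: [0.5285, 0.4045, 0.1477]
orientation: [-0.095, -3.138, 0.003]
force: [0.9, -0.5, 1.0]
opening: 0.093
```

Run:
```python
from h import *
s=robot.read_state();c=robot.read_camera('wrist');save(c,'k1.png');T=wT(s,c)
b=books(c,T,cols=['brown','red']);print(b); x,y,a=(b.get('brown') or b['red'])[0][:3]
plan((x,y,-.0055),a,s=s)
```

```text
{'brown': [(0.4904, 0.4097, -3.6, 95, 60)], 'red': [(0.4908, 0.4098, -3.6, 94, 58)]}
t 34.5 at [0.5285 0.4045 0.1477] open 0.093 F [ 0.9 -0.5  1. ]
d [0.038, 0.0032, 0.1533] r [-0.002, -0.002, 0.002] rows>= 2.5
```

View pics/k1.png

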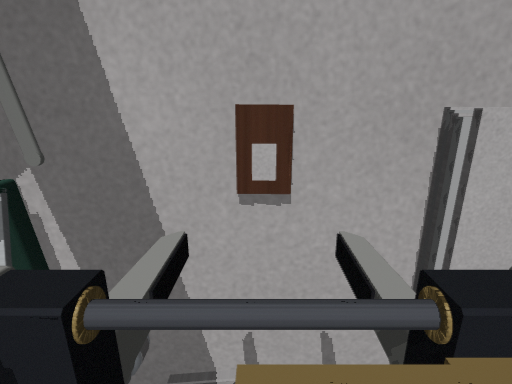

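Call:
jog_arm(steps=[[0,0.038,0.003,0.06,0,-0.002,0.002],[0,0.038,0.003,0.12,0,-0.002,0.002],[0,0.038,0.003,0.145,0,-0.002,0.002],[0,0.038,0.003,0.153,0,-0.002,0.002],[0,0.038,0.003,0.153,0,-0.002,0.002]])

```text
t: 35.17
tool_pos: [0.4938, 0.4089, -0.0017]
orientation: [0.102, 3.136, 0.0]
force: [0.5, -1.0, 0.1]
opening: 0.0928
```

Run:
```python
from h import *
plan((.4905,.4097,-.006),-3.6)
```

```text
t 35.17 at [ 0.4938  0.4089 -0.0017] open 0.0928 F [ 0.5 -1.   0.1]
d [0.0034, 0.0006, 0.0043] r [0.0, 0.004, -0.002] rows>= 0.1
```

Call:
jog_arm(steps=[[0.1,0.0034,0.0006,0.0043,0,0.004,-0.002],[0.5,0.0034,0.0006,0.0043,0,0.004,-0.002],[0.5,0.0034,0.0006,0.0043,0,0.004,-0.002],[0.5,0.0034,0.0006,0.0043,0,0.004,-0.002],[0.5,0.0034,0.0006,0.0043,0,0.004,-0.002]])

```text
t: 35.8
tool_pos: [0.4907, 0.4099, -0.0056]
orientation: [0.099, 3.14, 0.001]
force: [-1.2, -0.5, 3.4]
opening: 0.0596
```

Call:
jog_arm(steps=[[0.5,0,0,0,0,0,0],[0.5,0,0,-0.02,0,0,0],[0.5,0,0,-0.08,0,0,0],[0.5,0,0,-0.14,0,0,0],[0.5,0,0,-0.2,0,0,0]])

```text
t: 36.42
tool_pos: [0.4904, 0.4097, 0.1978]
orientation: [0.099, 3.139, 0.002]
force: [0.6, -0.5, -0.2]
opening: 0.0595
```

Run:
```python
from h import *
dplan(.065,0,.16)
c=robot.read_camera('wrist');save(c,'k2.png')
```

```text
t 36.42 at [0.4904 0.4097 0.1978] open 0.0595 F [ 0.6 -0.5 -0.2]
d [-0.0559, -0.3462, -0.0112] r [-0.021, -0.347, -0.129] rows>= 5.6
```

View pics/k2.png

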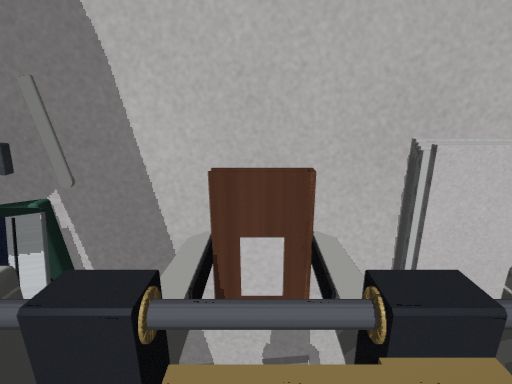

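Held well. Travel to the deck.

Call:
jog_arm(steps=[[0.5,-0.02,-0.06,-0.02,0,0,0],[0.5,-0.04,-0.12,-0.02,0,0,-0.05],[0.5,-0.06,-0.18,-0.02,0,0,-0.129],[0.5,-0.06,-0.24,-0.02,-0.01,-0.1,-0.129],[0.5,-0.06,-0.29,-0.02,-0.02,-0.2,-0.129]])

```text
t: 37.1
tool_pos: [0.5355, 0.1165, 0.2273]
orientation: [-0.095, 2.923, 0.031]
force: [0.4, -0.4, 0.1]
opening: 0.0597
```

```bash
python3 st.py
python3 - <<'E'
from h import *
dplan(.06,0,.15)
E
```

```text
37.1 [0.0854 0.055  0.1725] Fd [ 0.4 -0.4 -0. ] 0.05973107377586222
t 37.1 at [0.5355 0.1165 0.2273] open 0.0597 F [ 0.4 -0.4  0.1]
d [0.0221, -0.0554, 0.0249] r [0.014, -0.132, -0.004] rows>= 1.0
```

Call:
jog_arm(steps=[[0.5,0.015,-0.0554,0.01,0.01,-0.132,-0.004],[0.5,0.022,-0.0554,0.025,0.014,-0.132,-0.004],[0.5,0.022,-0.0554,0.025,0.014,-0.132,-0.004],[0.5,0.022,-0.0554,0.025,0.014,-0.132,-0.004]])

```text
t: 37.6
tool_pos: [0.5247, 0.0617, 0.1995]
orientation: [-0.095, 2.789, 0.017]
force: [-0.5, -0.2, -1.1]
opening: 0.0599
```

```bash
python3 st.py
python3 - <<'E'
from h import *
dplan(.055,0,.033)
E
```

```text
37.6 [0.0623 0.001  0.1513] Fd [-0.9 -0.2 -0.8] 0.05989649160589728
t 37.6 at [0.5247 0.0617 0.1995] open 0.0599 F [-0.5 -0.2 -1.1]
d [0.0076, -0.001, 0.1183] r [0.0, 0.002, 0.001] rows>= 1.9
```

Call:
jog_arm(steps=[[0.5,0.004,-0.001,0.04,0,0.002,0.001],[0.5,0.006,-0.001,0.09,0,0.002,0.001],[0.5,0.007,-0.001,0.112,0,0.002,0.001],[0.5,0.0076,-0.001,0.1175,0,0.002,0.001],[0.5,0.0076,-0.001,0.1175,0,0.002,0.001]])

```text
t: 38.22
tool_pos: [0.559, 0.0637, 0.0875]
orientation: [-0.095, 2.791, 0.017]
force: [1.1, -0.9, 0.3]
opening: 0.0594
```

```bash
python3 st.py
python3 - <<'E'
from h import *
dplan(.0475,0,.033)
E
```

```text
38.225 [0.0563 0.0008 0.0343] Fd [ 1.  -0.9 -0. ] 0.05944201811714966
t 38.23 at [0.559  0.0637 0.0875] open 0.0594 F [ 1.1 -0.9  0.3]
d [0.0088, -0.0008, 0.0013] r [0.001, 0.001, 0.001] rows>= 0.1
```

Call:
jog_arm(steps=[[0.5,0.005,-0.0008,0.001,0,0.001,0],[0.5,0.008,-0.0008,0.001,0,0.001,0],[0.5,0.0095,-0.0008,0.001,0,0.001,0],[0.5,0.0105,-0.0008,0.001,0,0.001,0],[0.5,0.0105,-0.0008,0.001,0,0.001,0]])

```text
t: 38.85
tool_pos: [0.552, 0.0624, 0.0856]
orientation: [-0.095, 2.785, 0.018]
force: [7.5, 2.5, -0.1]
opening: 0.0596
```

```bash
python3 st.py
```

```text
38.85 [ 0.049  -0.0001  0.035 ] Fd [ 7.2  2.  -2.7] 0.059642672316741044
```

Call:
jog_arm(steps=[[0.5,0.001,0,0.002,0,0.003,0],[0.5,0.001,0,0.004,0,0.003,0],[0.5,0.001,0,0.0055,0,0.003,0],[0.5,0.001,0,0.0055,0,0.003,0]])

```text
t: 39.35
tool_pos: [0.5537, 0.0624, 0.0811]
orientation: [-0.095, 2.787, 0.017]
force: [-1.1, -0.0, 7.5]
opening: 0.0597
```

```bash
python3 st.py
```

```text
39.35 [ 0.0491 -0.0002  0.0302] Fd [1.5 0.  7.4] 0.059742043276780864
```

Call:
jog_arm(steps=[[0.5,0.003,0,0,0,0,0],[0.15,0.003,0,-0.0005,0,0,0],[0.15,0,0,-0.001,0,0,0],[0,0,0,-0.001,0,0,0],[0,-0.005,0,-0.04,0,0,0]])

```text
t: 39.98
tool_pos: [0.5415, 0.0617, 0.1163]
orientation: [-0.095, 2.795, 0.018]
force: [0.5, 0.8, 1.3]
opening: 0.0917
```

Call:
jog_arm(steps=[[0,-0.04,0,-0.06,0,0,0],[0,-0.09,0,-0.12,0,0.2,0],[0,-0.1,0,-0.16,0,0.35,0],[0,-0.1,0,-0.16,0,0.35,0]])

```text
t: 40.48
tool_pos: [0.5827, 0.0643, 0.3032]
orientation: [0.106, -3.134, -0.001]
force: [0.0, 0.4, -0.2]
opening: 0.0929
```

```bash
python3 pile.py brown .048 l1;python3 -c "
from h import *
plan((.53,-.44,.2),-1.2)"
```

```text
deck mm min [  0.9 -30. ] max [95.9 29. ] ((48.39927673339844, -0.41930198669433594), (94.96721649169922, 59.0620231628418), 0.10597873479127884)
{'green': [(0.4911, -0.4484, -1.6, 88, 55)]}
t 40.62 at [0.5827 0.0643 0.3011] open 0.0931 F [ 0.3 -0.7 -1.1]
d [0.0866, -0.4996, 0.1011] r [0.001, -0.004, 0.089] rows>= 8.3
```

View pics/l1.png

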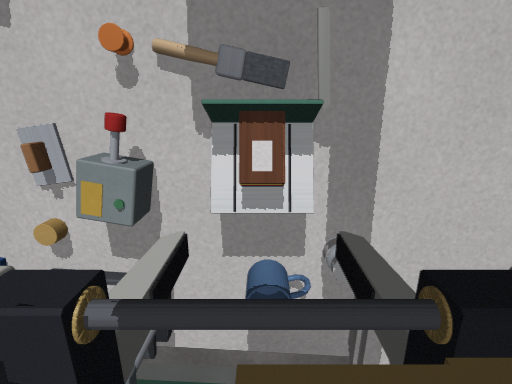

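View pics/l1s.png

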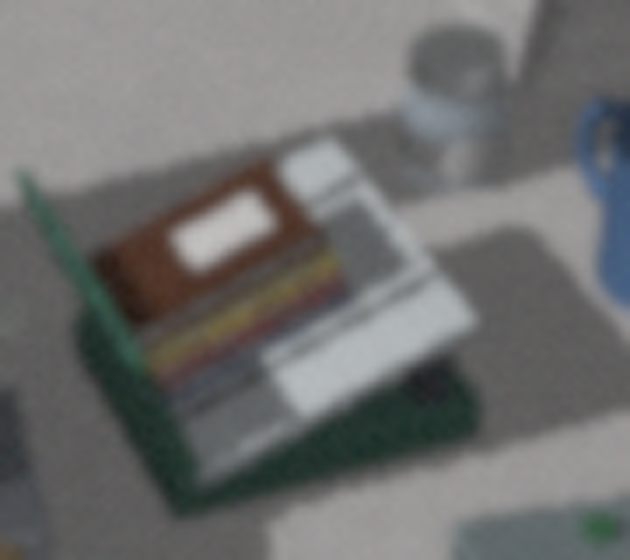

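Call:
jog_arm(steps=[[0,0.01,-0.06,0,0,0,0],[0,0.02,-0.12,0,0,0,0.04],[0,0.03,-0.18,0,0,0,0.089],[0,0.05,-0.24,0,0,-0.004,0.089],[0,0.06,-0.3,0.01,0,-0.004,0.089]])

```text
t: 41.25
tool_pos: [0.5418, -0.2405, 0.2901]
orientation: [0.033, 3.14, 0.0]
force: [1.5, -0.1, 0.3]
opening: 0.0929
```

```bash
python3 -c "
from h import *
plan((.53,-.44,.17),-1.2)"
```

```text
t 41.25 at [ 0.5418 -0.2405  0.2901] open 0.0929 F [ 1.5 -0.1  0.3]
d [0.0077, -0.1997, 0.1201] r [0.0, 0.001, 0.0] rows>= 3.7
```

Call:
jog_arm(steps=[[0,0.002,-0.06,0.03,0,0,0],[0,0.004,-0.12,0.06,0,0,0],[0,0.006,-0.18,0.09,0,0,0],[0,0.0077,-0.2,0.12,0,0,0],[0,0.0077,-0.2,0.12,0,0,0]])

```text
t: 41.88
tool_pos: [0.5258, -0.4398, 0.1628]
orientation: [-0.038, -3.135, -0.011]
force: [-0.4, 0.2, -0.3]
opening: 0.093
```

Run:
```python
from h import *
s=robot.read_state();c=robot.read_camera('wrist');save(c,'m1.png');T=wT(s,c)
b=books(c,T,cols=['green']);print(b); x,y,a=b['green'][0][:3]
plan((x,y,-.0055),a,s=s)
```

```text
{'green': [(0.7577, -0.4658, 88.3, 106, 53), (0.6507, -0.4699, 88.4, 102, 60), (0.4949, -0.4457, -0.4, 95, 59)]}
t 41.88 at [ 0.5258 -0.4398  0.1628] open 0.093 F [-0.4  0.2 -0.3]
d [-0.2335, -0.0215, 0.1667] r [0.01, 0.0, -1.565] rows>= 8.4
```

View pics/m1.png

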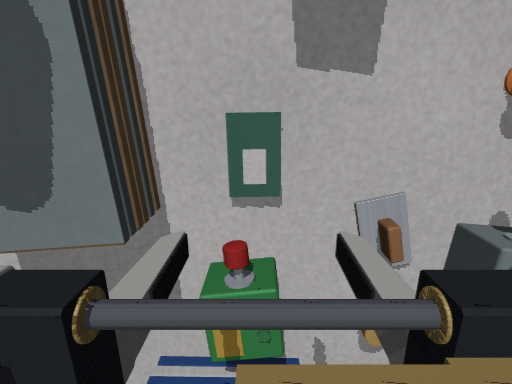

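Run:
```python
from h import *
s=robot.read_state();c=robot.read_camera('wrist');T=wT(s,c);c2=robot.read_camera('side')
print("base edge",[onz(c,p,0,T) for p in [(160,205),(140,120),(115,0)]])
print("top edge if .08",[onz(c,p,.08,T) for p in [(122,243),(78,0)]])
print("knob",onz(c,(236,255),.062,T))
plan((.4945,-.4457,.02),-.4,s=s)
save(c2,'m1s.png',(250,230,450,384),4)
```

```text
base edge [array([ 0.55620921, -0.56471491,  0.        ]), array([ 0.45443328, -0.57496878,  0.        ]), array([ 0.33614339, -0.5836085 ,  0.        ])]
top edge if .08 [array([ 0.56898474, -0.57730746,  0.08      ]), array([ 0.36146377, -0.57839796,  0.08      ])]
knob [ 0.59432962 -0.46765594  0.062     ]
t 41.92 at [ 0.5275 -0.4392  0.166 ] open 0.0929 F [0.9 0.2 0.9]
d [0.0324, -0.0079, 0.146] r [0.005, -0.003, -0.016] rows>= 2.4
```

View pics/m1s.png

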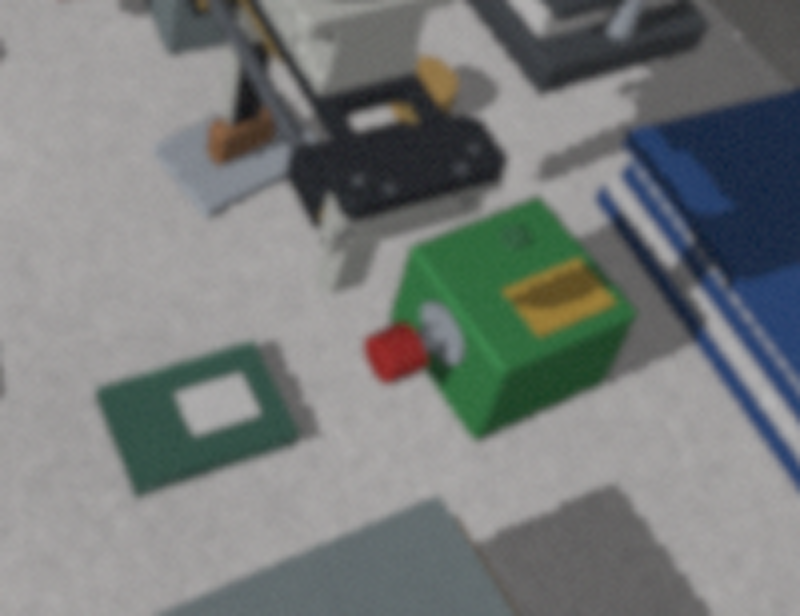

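Call:
jog_arm(steps=[[0,0.0324,-0.008,0.06,0.005,-0.003,-0.016],[0,0.0324,-0.008,0.12,0.005,-0.003,-0.016],[0,0.0324,-0.008,0.16,0.005,-0.003,-0.016],[0,0.0324,-0.008,0.17,0.005,-0.003,-0.016],[0,0.0324,-0.008,0.17,0.005,-0.003,-0.016]])

```text
t: 42.65
tool_pos: [0.499, -0.4464, 0.0023]
orientation: [0.005, 3.135, -0.009]
force: [0.1, 0.3, 0.3]
opening: 0.0929
```

Run:
```python
from h import *
plan((.4945,-.4457,-.006),-.4)
```

```text
t 42.65 at [ 0.499  -0.4464  0.0023] open 0.0929 F [0.1 0.3 0.3]
d [0.0046, 0.0008, 0.0082] r [-0.006, 0.006, 0.004] rows>= 0.2
```

Call:
jog_arm(steps=[[0.1,0.0046,0.0008,0.0082,-0.006,0.006,0.004],[0.1,0.0046,0.0008,0.0082,-0.006,0.006,0.004],[0.5,0.0046,0.0008,0.0082,-0.006,0.006,0.004],[0.5,0.0046,0.0008,0.0082,-0.006,0.006,0.004],[0.5,0.0046,0.0008,0.0082,-0.006,0.006,0.004]])

```text
t: 43.28
tool_pos: [0.4946, -0.4458, -0.0058]
orientation: [0.012, 3.141, -0.0]
force: [0.5, -0.3, 1.3]
opening: 0.0595
```

Call:
jog_arm(steps=[[0.5,0,0,0,0,0,0],[0.5,0,0,0,0,0,0],[0.5,0,0,-0.02,0,0,0],[0.5,0,0,-0.08,0,0,0],[0.5,0,0,-0.14,0,0,0]])

```text
t: 43.9
tool_pos: [0.4942, -0.4455, 0.1366]
orientation: [0.012, 3.142, 0.0]
force: [1.3, -0.9, -0.8]
opening: 0.0597
```

Run:
```python
from h import *
dplan(.08,-.1,.18)
c=robot.read_camera('wrist');save(c,'m2.png')
```

```text
t 43.9 at [ 0.4942 -0.4455  0.1366] open 0.0597 F [ 1.3 -0.9 -0.8]
d [-0.0411, 0.4071, -0.0959] r [-0.013, -0.349, -0.074] rows>= 6.7
```

View pics/m2.png

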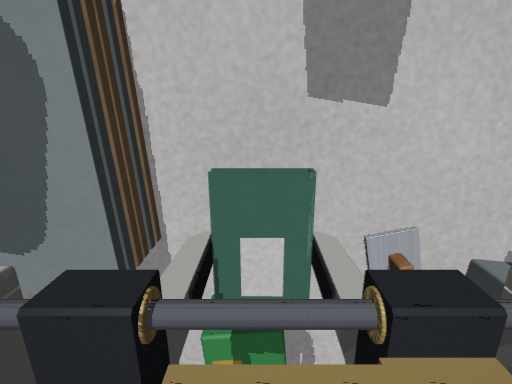

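Call:
jog_arm(steps=[[0.5,0,0.03,-0.05,0,0,0],[0.5,-0.01,0.09,-0.09,0,0,0],[0.5,-0.02,0.15,-0.1,0,0,-0.04],[0.5,-0.04,0.21,-0.1,0,0,-0.074],[0.5,-0.06,0.27,-0.1,0,0,-0.074]])

```text
t: 44.58
tool_pos: [0.5546, -0.1909, 0.2483]
orientation: [-0.104, 3.128, -0.018]
force: [0.6, -0.5, -0.9]
opening: 0.0596
```

Run:
```python
from h import *
dplan(.065,0,.165)
```

```text
t 44.58 at [ 0.5546 -0.1909  0.2483] open 0.0596 F [ 0.6 -0.5 -0.9]
d [0.0156, 0.2534, 0.0318] r [-0.012, -0.337, 0.002] rows>= 4.1
```

Call:
jog_arm(steps=[[0.5,0,0.06,0,0,-0.05,0],[0.5,0,0.12,0,0,-0.15,0],[0.5,0.005,0.18,0.01,-0.01,-0.25,0],[0.5,0.0156,0.24,0.03,-0.012,-0.337,0.002],[0.5,0.0156,0.2534,0.0318,-0.012,-0.337,0.002]])

```text
t: 45.2
tool_pos: [0.5178, 0.0635, 0.2091]
orientation: [-0.098, 2.796, 0.019]
force: [0.4, -0.5, -0.0]
opening: 0.0599
```

```bash
python3 st.py
python3 - <<'E'
from h import *
dplan(.056,0,.046)
E
```

```text
45.2 [0.0592 0.0033 0.1627] Fd [ 0.3 -0.5 -0.1] 0.059856351793792666
t 45.2 at [0.5178 0.0635 0.2091] open 0.0599 F [ 0.4 -0.5 -0. ]
d [0.0027, -0.0035, 0.1167] r [0.002, -0.005, 0.002] rows>= 1.9
```

Call:
jog_arm(steps=[[0.5,0.001,-0.0035,0.04,0.002,-0.005,0.002],[0.5,0.001,-0.0035,0.09,0.002,-0.005,0.002],[0.5,0.002,-0.0035,0.112,0.002,-0.005,0.002],[0.5,0.0027,-0.0035,0.116,0.002,-0.005,0.002],[0.5,0.0027,-0.0035,0.116,0.002,-0.005,0.002]])

```text
t: 45.82
tool_pos: [0.555, 0.0627, 0.1004]
orientation: [-0.094, 2.79, 0.017]
force: [-0.1, -0.5, 0.1]
opening: 0.0594
```

```bash
python3 st.py
python3 - <<'E'
from h import *
dplan(.0475,0,.045)
E
```

```text
45.825 [ 0.0569 -0.      0.0478] Fd [-0.  -0.4  0.2] 0.05943673924727591
t 45.83 at [0.555  0.0627 0.1004] open 0.0594 F [-0.1 -0.5  0.1]
d [0.0094, 0.0, 0.0028] r [0.0, 0.002, 0.0] rows>= 0.2
```

Call:
jog_arm(steps=[[0.5,0.005,0,0.002,0,0.002,0],[0.5,0.008,0,0.002,0,0.002,0],[0.5,0.01,0,0.002,0,0.002,0],[0.5,0.011,0,0.002,0,0.002,0],[0.5,0.011,0,0.002,0,0.002,0]])

```text
t: 46.45
tool_pos: [0.5476, 0.0621, 0.097]
orientation: [-0.094, 2.786, 0.017]
force: [7.6, 0.7, -0.9]
opening: 0.0595
```

```bash
python3 st.py
```

```text
46.45 [ 0.0488 -0.0001  0.0472] Fd [ 6.8  0.2 -3.4] 0.059537231950594544
```

Call:
jog_arm(steps=[[0.5,0.001,0,0.002,0,0.003,0],[0.5,0.001,0,0.004,0,0.003,0],[0.5,0.001,0,0.006,0,0.003,0],[0.5,0.001,0,0.006,0,0.003,0]])

```text
t: 46.95
tool_pos: [0.5495, 0.0622, 0.0921]
orientation: [-0.094, 2.788, 0.016]
force: [-3.0, 0.2, 9.1]
opening: 0.0593
```

```bash
python3 st.py
```

```text
46.95 [ 0.0488 -0.0002  0.042 ] Fd [0.3 0.3 9.5] 0.059289527836700814
```

Seated; release, and check.

Call:
jog_arm(steps=[[0.5,0.003,0,-0.0005,0,0,0],[0.15,0.003,0,-0.001,0,0,0],[0.15,0,0,-0.001,0,0,0],[0,0,0,-0.001,0,0,0],[0,-0.005,0,-0.04,0,0,0]])

```text
t: 47.58
tool_pos: [0.5373, 0.0615, 0.1272]
orientation: [-0.094, 2.796, 0.017]
force: [0.7, -0.1, 0.1]
opening: 0.0919
```

Call:
jog_arm(steps=[[0,-0.04,0,-0.05,0,0,0],[0,-0.09,0,-0.1,0,0.2,0],[0,-0.1,0,-0.14,0,0.35,0],[0,-0.1,0,-0.14,0,0.35,0]])

```text
t: 48.08
tool_pos: [0.586, 0.0646, 0.2962]
orientation: [0.106, -3.135, 0.0]
force: [1.6, 0.2, 0.6]
opening: 0.0929
```

```bash
sed -i 's/green=((65,60,30)/green=((65,60,20)/' h.py; python3 pile.py green .060 n1
```

```text
deck mm min [-10.2 -77.1] max [96.5 76.2] ((43.208526611328125, -0.3572998046875), (106.52589416503906, 153.32191467285156), 0.07626424729824066)
{}
```

View pics/n1.png

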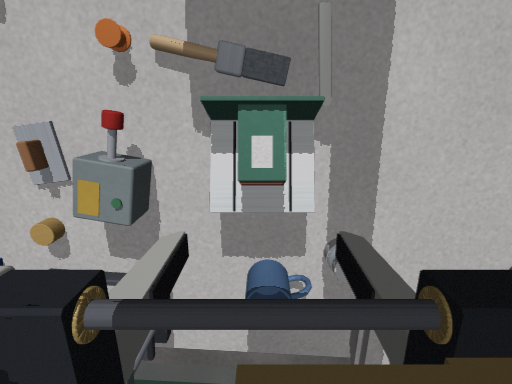

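View pics/n1s.png

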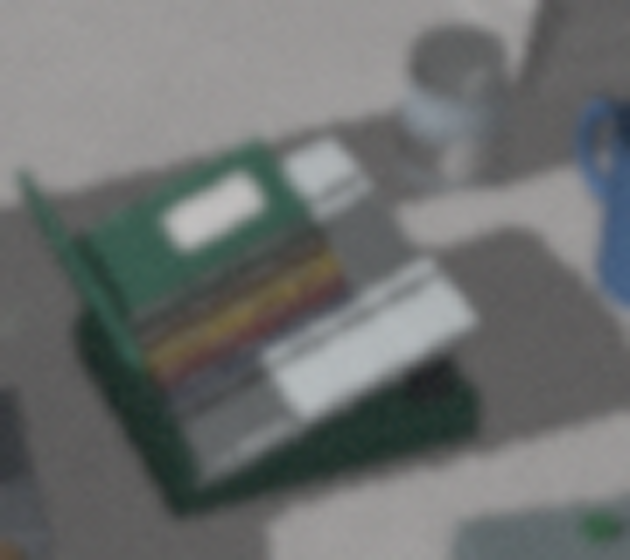

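Run:
```python
from h import *
dplan(.13,0,.09)
```

```text
t 48.23 at [0.585  0.0646 0.2922] open 0.0929 F [-0.   0.3 -0.1]
d [-0.0249, 0.0001, 0.127] r [0.0, -0.355, 0.0] rows>= 2.1
```

Call:
jog_arm(steps=[[1,-0.03,0,0.03,0,-0.15,0],[1,-0.03,0,0.07,0,-0.3,0],[1,-0.025,0,0.1,0,-0.355,0],[1,-0.025,0,0.127,0,-0.355,0],[1,-0.025,0,0.127,0,-0.355,0]])

```text
t: 48.85
tool_pos: [0.6056, 0.0663, 0.1605]
orientation: [-0.094, 2.796, 0.017]
force: [-0.4, -0.3, 1.1]
opening: 0.0475
```

```bash
python3 st.py
python3 - <<'E'
from h import *
dplan(.125,0,.006)
E
```

```text
48.85 [0.1251 0.0002 0.0869] Fd [-0.  -0.3  1.2] 0.047533441206779145
t 48.85 at [0.6056 0.0663 0.1605] open 0.0475 F [-0.4 -0.3  1.1]
d [-0.0004, -0.0002, 0.0809] r [0.001, -0.005, 0.0] rows>= 1.3
```

Call:
jog_arm(steps=[[1,-0.002,0,0.03,0,-0.005,0],[1,-0.002,0,0.06,0,-0.005,0],[1,-0.002,0,0.08,0,-0.005,0],[1,-0.002,0,0.08,0,-0.005,0],[1,-0.001,0,0.08,0,-0.005,0]])

```text
t: 49.48
tool_pos: [0.6342, 0.0682, 0.0871]
orientation: [-0.094, 2.789, 0.017]
force: [0.9, 0.7, 0.3]
opening: 0.0016
```

```bash
python3 st.py
python3 - <<'E'
from h import *
dplan(.105,0,.006)
c=robot.read_camera('side');save(c,'o1s.png',(200,100,330,220),5)
E
```

```text
49.475 [0.1269 0.0002 0.0082] Fd [1.  0.6 0. ] 0.0015884774136729334
t 49.48 at [0.6342 0.0682 0.0871] open 0.0016 F [0.9 0.7 0.3]
d [0.0219, -0.0002, 0.0022] r [0.001, 0.002, 0.0] rows>= 0.4
```

View pics/o1s.png

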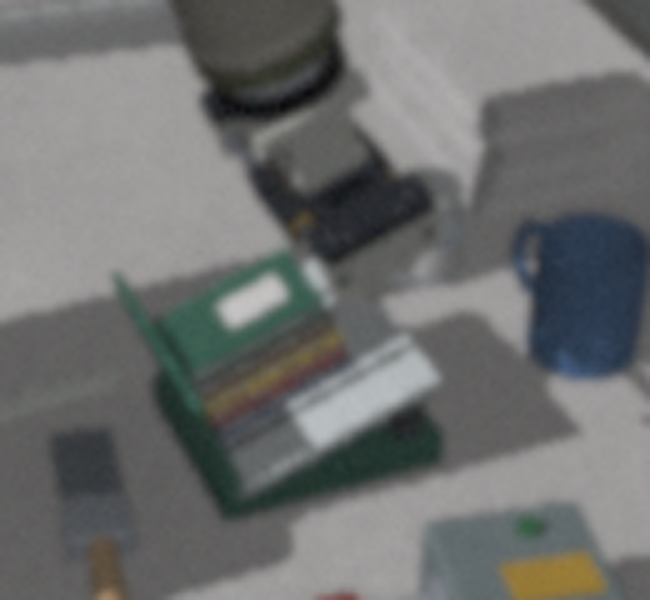

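Call:
jog_arm(steps=[[1,0.01,0,0.001,0,0.002,0],[1,0.018,0,0.001,0,0.002,0],[1,0.021,0,0.001,0,0.002,0],[1,0.022,0,0.001,0,0.002,0]])

```text
t: 50.02
tool_pos: [0.6136, 0.0668, 0.0788]
orientation: [-0.094, 2.791, 0.017]
force: [0.3, -0.2, -0.2]
opening: 0.0005
```

```bash
python3 st.py
```

```text
50.025 [0.1047 0.0002 0.0074] Fd [ 0.2 -0.2 -0.3] 0.0005082799492553854
```

Call:
jog_arm(steps=[[1,0.001,0,0,0,0,0],[1,0.002,0,0,0,0,0],[1,0.003,0,0,0,0,0],[1,0.003,0,0,0,0,0]])

```text
t: 50.52
tool_pos: [0.6134, 0.0668, 0.0801]
orientation: [-0.094, 2.785, 0.017]
force: [8.4, 0.5, 1.7]
opening: 0.0006
```

```bash
python3 st.py
```

```text
50.525 [1.049e-01 1.000e-04 8.700e-03] Fd [ 8.5 -0.1 -1.3] 0.0005842909905142761
```

Call:
jog_arm(steps=[[1,0.004,0,0,0,0,0],[1,0.005,0,0,0,0,0],[1,0.005,0,0,0,0,0]])

```text
t: 50.9
tool_pos: [0.6131, 0.0667, 0.0824]
orientation: [-0.093, 2.776, 0.018]
force: [12.5, 1.5, 3.5]
opening: 0.0004
```

```bash
python3 st.py
```

```text
50.9 [1.054e-01 1.000e-04 1.100e-02] Fd [13.   0.6 -1. ] 0.0003655282594628286
```

Call:
jog_arm(steps=[[1,-0.02,0,0,0,0,0],[0,-0.03,0,-0.03,0,0.01,0],[0,-0.03,0,-0.09,0,0.1,0],[0,-0.02,0,-0.15,0,0.25,0],[0,0.0,0,-0.2,0,0.35,0]])

```text
t: 51.52
tool_pos: [0.5419, 0.0618, 0.2727]
orientation: [-0.105, 3.127, 0.001]
force: [0.3, -0.4, -0.1]
opening: 0.0361
```

```bash
python3 pile.py green .060 p1 | head -1
python3 - <<'E'
from h import *
plan((.64,-.26,.2),10)
E
```

```text
deck mm min [ -7.6 -76.8] max [94.8 76.3] ((43.634761810302734, -0.23279571533203125), (102.27554321289062, 153.11407470703125), 0.053135793656110764)
t 51.67 at [0.5435 0.0619 0.2723] open 0.0479 F [ 0.7  0.3 -0.1]
d [-0.0733, -0.3276, 0.0737] r [-0.001, 0.019, -0.107] rows>= 5.5
```

View pics/p1.png

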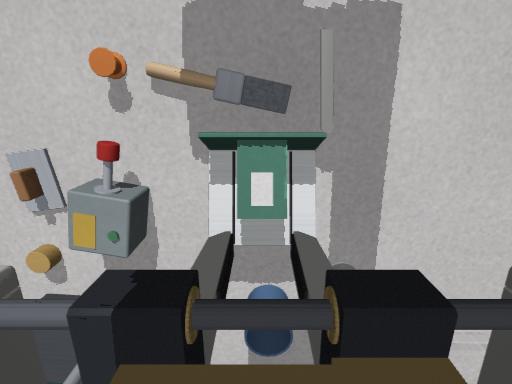

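Call:
jog_arm(steps=[[0.3,-0.01,-0.06,0,0,0,0],[0.3,-0.03,-0.12,0,0,0.01,0],[0.3,-0.05,-0.18,0,0,0.019,-0.05],[0.3,-0.06,-0.24,0.02,0,0.019,-0.107],[0.3,-0.07,-0.3,0.06,0,0.019,-0.107]])

```text
t: 52.3
tool_pos: [0.6326, -0.2244, 0.2195]
orientation: [-0.274, 3.128, -0.003]
force: [0.4, 0.2, 0.9]
opening: 0.065
```

Call:
jog_arm(steps=[[0.3,-0.01,-0.06,0.02,0,0,0],[0.3,-0.01,-0.06,0.02,0,0,0],[0.3,-0.01,-0.06,0.02,0,0,0]])

```text
t: 52.68
tool_pos: [0.6523, -0.2816, 0.1975]
orientation: [0.273, -3.129, 0.0]
force: [-0.1, 0.6, 0.6]
opening: 0.0652
```

Run:
```python
from h import *
import pickle
s=robot.read_state();c=robot.read_camera('wrist');save(c,'q1.png');pickle.dump((s,c),open('pl.pkl','wb'))
plan((.597,-.29,.1),10,s=s)
c=robot.read_camera('top');save(c,'q1t.png',(280,110,450,260),4)
```

```text
t 52.67 at [ 0.6523 -0.2816  0.1975] open 0.0652 F [-0.1  0.6  0.6]
d [0.0559, 0.0013, 0.0975] r [-0.0, -0.001, -0.001] rows>= 1.8
```

View pics/q1.png

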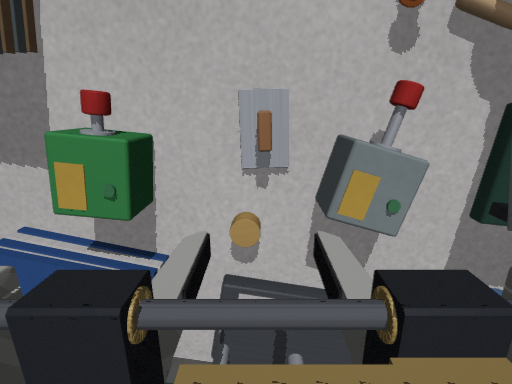

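Run:
```python
from h import *
import pickle
s,c=pickle.load(open('pl.pkl','rb'));T=wT(s,c);save(c,'q2.png',(220,75,310,185),6)
h=cv2.cvtColor(c['image'],cv2.COLOR_RGB2HSV)
m=cv2.inRange(h,(3,90,40),(18,255,255));m[:95]=0;m[165:]=0;m[:,:245]=0;m[:,285:]=0
ct=max(cv2.findContours(m,cv2.RETR_EXTERNAL,cv2.CHAIN_APPROX_NONE)[0],key=cv2.contourArea)
P=np.array([onz(c,p[0],.040,T)[:2]*1000 for p in ct],np.float32);print(cv2.minAreaRect(P))
for p in [(239,91),(288,89),(288,166),(243,168)]: print(onz(c,p,.008,T)[:2])
```

```text
((594.4326782226562, -288.6781311035156), (42.77867126464844, 14.73790168762207), 10.551628112792969)
[ 0.55646622 -0.32569816]
[ 0.54421443 -0.26910898]
[ 0.63430471 -0.25074071]
[ 0.64679646 -0.30668749]
```

View pics/q2.png

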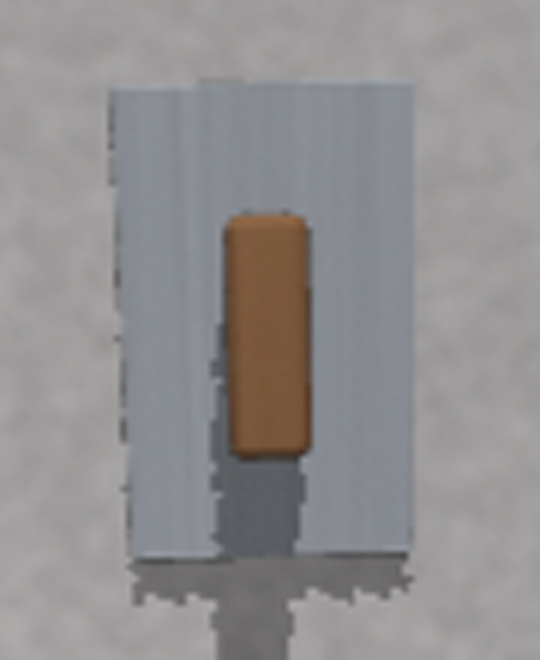

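Run:
```python
from h import *
plan((.595,-.2885,.05),11.5)
```

```text
t 52.77 at [ 0.6533 -0.2806  0.2003] open 0.0653 F [-1.   0.4  1.4]
d [0.0591, 0.0027, 0.1501] r [-0.002, 0.002, -0.025] rows>= 2.6
```

Call:
jog_arm(steps=[[0.3,0.059,0.003,0.04,0,0.002,-0.025],[0.3,0.059,0.003,0.1,0,0.002,-0.025],[0.3,0.059,0.003,0.15,0,0.002,-0.025],[0.3,0.059,0.003,0.15,0,0.002,-0.025],[0.3,0.059,0.003,0.15,0,0.002,-0.025]])

```text
t: 53.4
tool_pos: [0.597, -0.2883, 0.0536]
orientation: [-0.316, 3.122, -0.007]
force: [-0.5, -0.2, 1.2]
opening: 0.0652
```

Run:
```python
from h import *
plan((.595,-.2885,.008),11.5)
c=robot.read_camera('wrist');save(c,'q3.png')
c=robot.read_camera('side');save(c,'q3s.png',(240,170,380,300),5)
```

```text
t 53.4 at [ 0.597  -0.2883  0.0536] open 0.0652 F [-0.5 -0.2  1.2]
d [0.0022, 0.0004, 0.0456] r [-0.005, 0.003, 0.001] rows>= 0.7
```

View pics/q3.png

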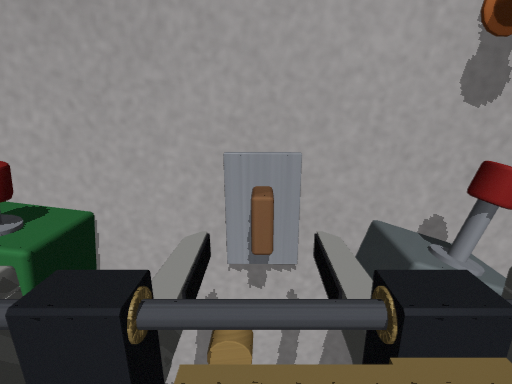

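View pics/q3s.png

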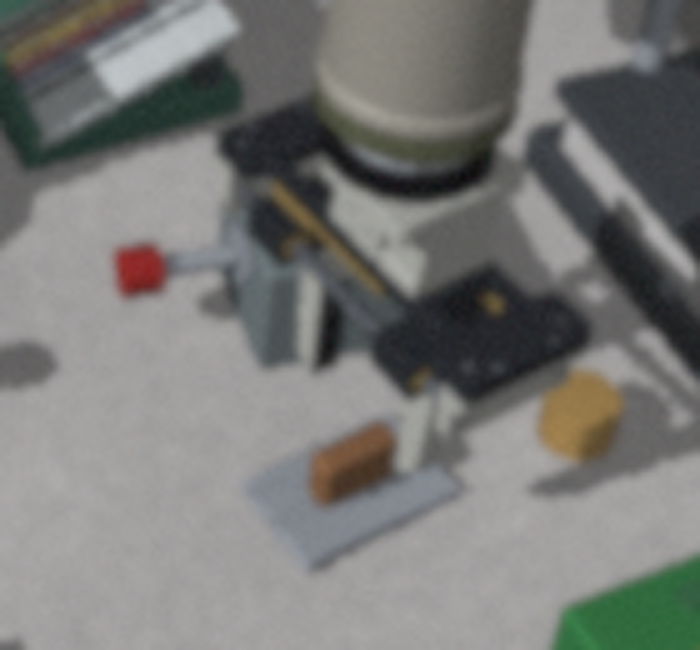

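Call:
jog_arm(steps=[[0.3,0.002,0.0004,0.025,-0.005,0.003,0],[0.3,0.002,0.0004,0.045,-0.005,0.003,0],[0.3,0.002,0.0004,0.05,-0.005,0.003,0],[0.3,0.002,0.0004,0.05,-0.005,0.003,0]])

```text
t: 54.0
tool_pos: [0.5953, -0.289, 0.0032]
orientation: [-0.316, 3.125, 0.0]
force: [0.5, -0.4, 0.3]
opening: 0.065
```

Call:
jog_arm(steps=[[0.95,0,0,0,0,0,0],[0.95,0,0,0,0,0,0],[0.95,0,0,0,0,0,0],[0.95,0,0,0,0,0,0],[0.95,0,0,0,0,0,0]], force=45)

```text
t: 54.62
tool_pos: [0.5953, -0.289, 0.0033]
orientation: [-0.316, 3.125, -0.0]
force: [-0.6, -0.4, -0.9]
opening: 0.0198
```

Call:
jog_arm(steps=[[0.95,0,0,0,0,0,0],[0.95,0,0,0,0,0,0]])

```text
t: 54.88
tool_pos: [0.5953, -0.2889, 0.0033]
orientation: [-0.316, 3.125, 0.0]
force: [-0.3, 1.2, 0.7]
opening: 0.0156
```

Call:
jog_arm(steps=[[0.95,0,0,-0.01,0,0,0],[0.95,0,0,-0.05,0,0,0],[0.95,0,0,-0.11,0,0,0],[0.95,0,0,-0.17,0,0,0],[0.95,0,0,-0.22,0,0,0]])

```text
t: 55.5
tool_pos: [0.5952, -0.289, 0.2264]
orientation: [-0.316, 3.124, -0.001]
force: [0.5, -0.5, -4.8]
opening: 0.0156
```

Run:
```python
from h import *
dplan(.065,0,.18)
c=robot.read_camera('wrist');save(c,'r1.png')
```

```text
t 55.5 at [ 0.5952 -0.289   0.2264] open 0.0156 F [ 0.5 -0.5 -4.8]
d [0.0063, 0.3577, -0.0014] r [0.022, -0.347, 0.133] rows>= 5.7
```

View pics/r1.png

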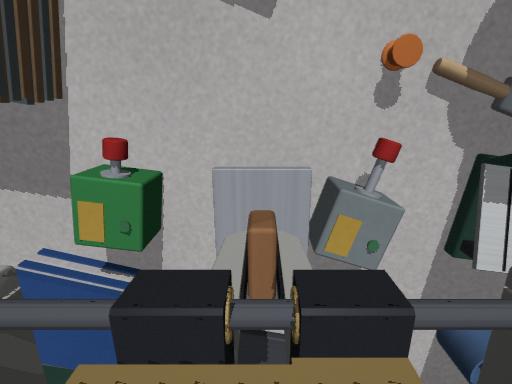

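Call:
jog_arm(steps=[[0.95,0,0.06,-0.01,0,0,0.04],[0.95,0,0.12,-0.02,0,-0.03,0.09],[0.95,0,0.18,-0.02,0.01,-0.1,0.133],[0.95,0,0.24,-0.02,0.015,-0.2,0.133],[0.95,0,0.29,-0.02,0.02,-0.28,0.133]])

```text
t: 56.18
tool_pos: [0.5383, -0.0042, 0.2523]
orientation: [-0.098, 2.847, 0.004]
force: [1.2, 0.8, -3.8]
opening: 0.0157
```

Run:
```python
from h import *
dplan(.062,0,.16)
```

```text
t 56.17 at [ 0.5383 -0.0042  0.2523] open 0.0157 F [ 1.2  0.8 -3.8]
d [0.0246, 0.0659, 0.0388] r [-0.006, -0.056, 0.003] rows>= 1.3
```

Call:
jog_arm(steps=[[0.95,0.01,0.05,0.01,-0.006,-0.056,0.003],[0.95,0.024,0.066,0.03,-0.006,-0.056,0.003],[0.95,0.0246,0.066,0.0388,-0.006,-0.056,0.003],[0.95,0.0246,0.066,0.0388,-0.006,-0.056,0.003]])

```text
t: 56.68
tool_pos: [0.5213, 0.06, 0.2068]
orientation: [-0.093, 2.793, 0.015]
force: [0.1, -0.6, -4.1]
opening: 0.0157
```

```bash
python3 st.py
python3 - <<'E'
from h import *
dplan(.056,0,.0675)
E
```

```text
56.675 [ 0.0615 -0.0004  0.1594] Fd [-1.3 -0.6 -3.9] 0.01572772439980158
t 56.67 at [0.5213 0.06   0.2068] open 0.0157 F [ 0.1 -0.6 -4.1]
d [0.0053, 0.0005, 0.0919] r [-0.001, -0.002, -0.0] rows>= 1.5
```

Call:
jog_arm(steps=[[0.95,0.002,0.0005,0.04,0,-0.002,0],[0.95,0.003,0.0005,0.075,0,-0.002,0],[0.95,0.004,0.0005,0.09,0,-0.002,0],[0.95,0.0053,0.0005,0.092,0,-0.002,0],[0.95,0.0053,0.0005,0.092,0,-0.002,0]])

```text
t: 57.3
tool_pos: [0.5484, 0.0619, 0.12]
orientation: [-0.093, 2.789, 0.015]
force: [-0.2, -0.0, -3.7]
opening: 0.0155
```

```bash
python3 st.py
python3 - <<'E'
from h import *
dplan(.0475,0,.0655)
c=robot.read_camera('side');save(c,'r2s.png',(200,100,330,220),5)
E
```

```text
57.3 [ 0.0573 -0.0003  0.0685] Fd [-1.4 -0.  -3.4] 0.015517088564009643
t 57.3 at [0.5484 0.0619 0.12  ] open 0.0155 F [-0.2 -0.  -3.7]
d [0.0098, 0.0003, 0.003] r [-0.001, 0.002, -0.001] rows>= 0.2
```

View pics/r2s.png

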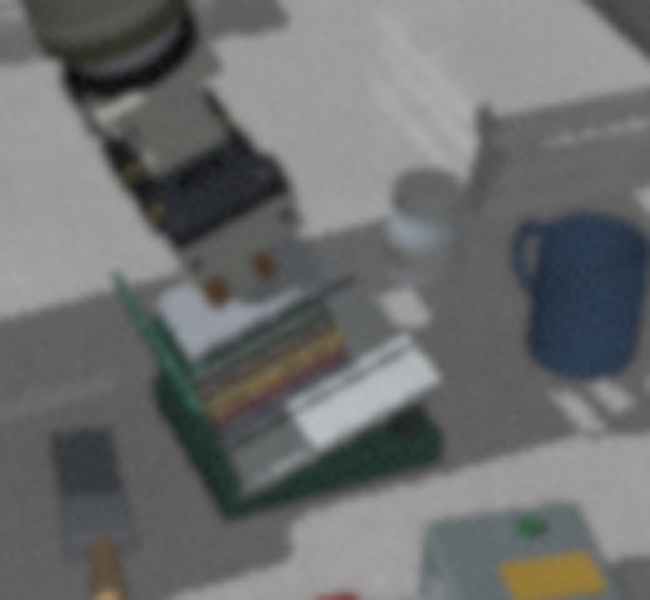

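Call:
jog_arm(steps=[[0.95,0.003,0,0.003,0,0.002,0],[0.95,0.007,0,0.003,0,0.002,0],[0.95,0.0095,0,0.003,0,0.002,0],[0.95,0.0105,0,0.003,0,0.002,0],[0.95,0.0105,0,0.003,0,0.002,0]])

```text
t: 57.98
tool_pos: [0.5405, 0.0615, 0.1147]
orientation: [-0.093, 2.788, 0.015]
force: [4.6, 1.1, -3.5]
opening: 0.0158
```

```bash
python3 st.py
```

```text
57.975 [ 0.0481 -0.0002  0.0662] Fd [ 3.2  0.8 -4.9] 0.01578461105240233
```

Call:
jog_arm(steps=[[0.95,0.001,0,0.002,0,0.002,0],[0.95,0.001,0,0.0035,0,0.002,0],[0.95,0.001,0,0.0045,0,0.002,0],[0.95,0.001,0,0.0045,0,0.002,0]])

```text
t: 58.48
tool_pos: [0.5417, 0.0615, 0.1117]
orientation: [-0.093, 2.789, 0.015]
force: [-7.2, -0.3, 12.5]
opening: 0.0154
```

```bash
python3 st.py
```

```text
58.475 [ 0.0482 -0.0003  0.063 ] Fd [-2.5  0.2 14.2] 0.015430107656659947
```

Call:
jog_arm(steps=[[0.95,0.002,0,-0.001,0,0,0],[0.95,0.003,0,-0.001,0,0,0],[0.95,0.004,0,-0.001,0,0,0]])

```text
t: 58.85
tool_pos: [0.5406, 0.0614, 0.1134]
orientation: [-0.092, 2.782, 0.015]
force: [16.8, 2.6, -5.6]
opening: 0.0157
```

```bash
python3 st.py
```

```text
58.85 [ 0.0477 -0.0003  0.065 ] Fd [ 14.    1.5 -11. ] 0.01572548560801533
```

Call:
jog_arm(steps=[[0.95,-0.001,0,0.002,0,0.005,0],[0.95,-0.001,0,0.003,0,0.006,0],[0.95,-0.001,0,0.003,0,0.006,0]])

```text
t: 59.22
tool_pos: [0.5418, 0.0615, 0.1117]
orientation: [-0.093, 2.79, 0.015]
force: [-15.3, -1.3, 18.1]
opening: 0.0158
```

```bash
python3 st.py
```

```text
59.225 [ 0.0483 -0.0003  0.063 ] Fd [-8.3 -0.3 22.3] 0.01577938396358788
```

Call:
jog_arm(steps=[[0.95,0.002,0,-0.0005,0,0,0],[0.6,0.002,0,-0.001,0,0,0],[0.5,0.001,0,-0.001,0,0,0],[0.5,0.001,0,-0.001,0,0,0],[0.5,0.0,0,-0.01,0,0,0]])

```text
t: 59.85
tool_pos: [0.5374, 0.0612, 0.1202]
orientation: [-0.093, 2.793, 0.015]
force: [0.7, -0.5, -0.4]
opening: 0.0458
```

Call:
jog_arm(steps=[[0.5,0,0,-0.05,0,0,0],[0.5,-0.04,0,-0.1,0,0.1,0],[0.5,-0.1,0,-0.14,0,0.25,0],[0.5,-0.1,0,-0.17,0,0.35,0],[0.5,-0.1,0,-0.17,0,0.35,0]])

```text
t: 60.48
tool_pos: [0.5774, 0.0638, 0.3182]
orientation: [-0.104, 3.139, -0.002]
force: [0.9, -0.7, 0.7]
opening: 0.0464
```

Run:
```python
from h import *
import pickle
s=robot.read_state();c=robot.read_camera('wrist');save(c,'s1.png');pickle.dump((s,c),open('pl2.pkl','wb'))
save(c,'s1z.png',(190,50,340,230),4)
c=robot.read_camera('side');save(c,'s1s.png',(220,130,310,210),7)
print(s['tool_pos'],s['opening'])
```

```text
[0.57736133 0.06379971 0.31818027] 0.0463945472153126
```

View pics/s1.png

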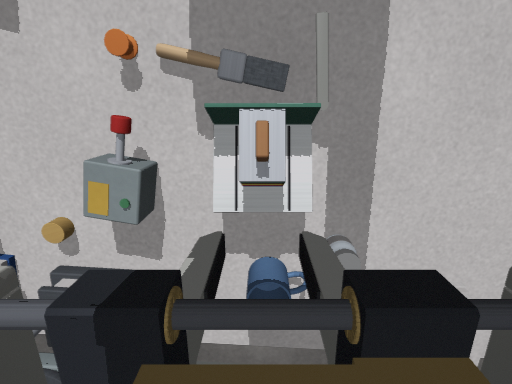

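View pics/s1z.png

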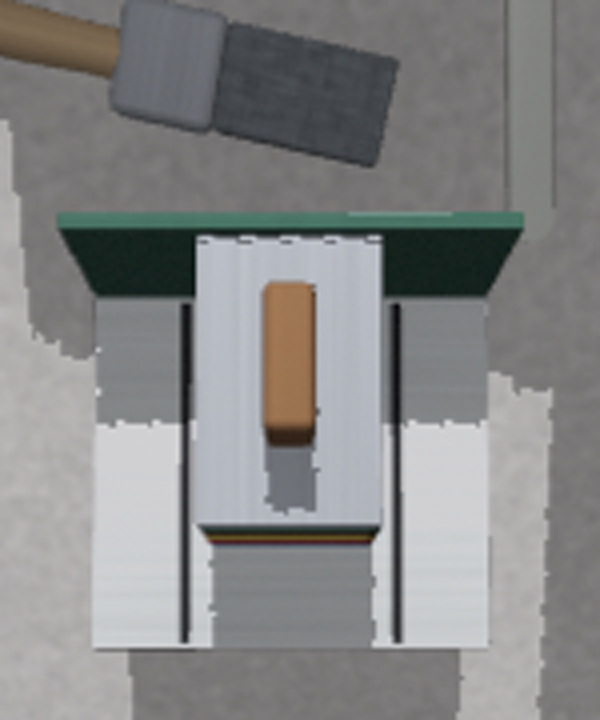

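View pics/s1s.png

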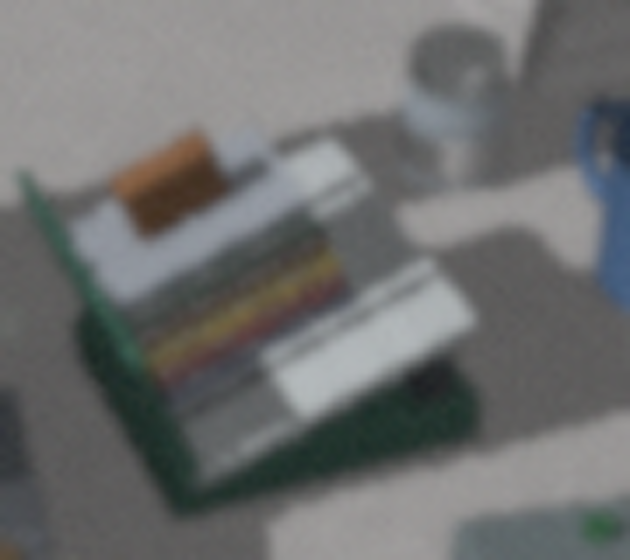

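Run:
```python
from h import *
import pickle
s,c=pickle.load(open('pl2.pkl','rb'));T=wT(s,c);nn=DR.apply([0,0,1])
def dk(u,v,z,k=4,o=(190,50)):
    p=np.array(o)+(np.array([u,v])+.5)/k-.5
    oo,d=ray(c,p,T);return (DR.inv().apply(oo+d*(nn@(DO+nn*z-oo))/(nn@d)-DO)*1000).round(1)
for q in [(197,238),(382,236),(197,524),(382,523)]: print("plate",dk(*q,.068))
print("book5",dk(206,533,.060),dk(376,533,.06),"backstop top inner",dk(60,228,.072),dk(522,228,.072))
print("low book edge",dk(212,543,.03),"deck",dk(93,647,0),dk(488,647,0),dk(95,297,0))
```

```text
plate [  1.7 -30.2  68. ]
plate [ 1.  29.7 68. ]
plate [ 94.7 -29.8  68. ]
plate [94.3 29.3 68. ]
book5 [ 96.7 -27.5  60. ] [96.7 28.  60. ] backstop top inner [ -0.1 -73.8  72. ] [-0.2 74.2 72. ]
low book edge [ 97.2 -27.5  30. ] deck [133.6 -74.1   0. ] [133.5  74.5   0. ] [ -0.1 -74.6  -0. ]
```

Run:
```python
from h import *
import pickle
s,c=pickle.load(open('pl2.pkl','rb'));save(c,'s2.png',(232,170,292,192),13)
```

```text
(no output)
```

View pics/s2.png

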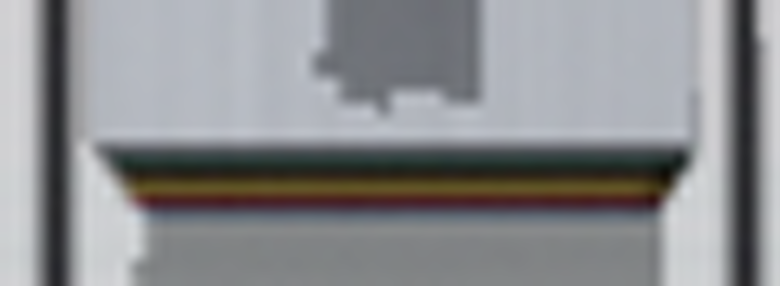

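Run:
```python
from h import *
import pickle
s,c=pickle.load(open('pl2.pkl','rb'));T=wT(s,c);nn=DR.apply([0,0,1])
def dk(u,v,z,k=13,o=(232,170)):
    p=np.array(o)+(np.array([u,v])+.5)/k-.5
    oo,d=ray(c,p,T);return (DR.inv().apply(oo+d*(nn@(DO+nn*z-oo))/(nn@d)-DO)*1000).round(1)
for v,z in [(145,68),(150,60),(168,48),(180,36),(193,24),(207,12),(214,0)]: print(z,dk(400,v,z/1000))
dkx=[proj(c,DO+DR.apply([.095,0,z/1000]),T)[1] for z in (68,60,48,36,24,12,0)]; print([round((r-170+.5)*13-.5) for r in dkx])
```

```text
68 [94.7  0.2 68. ]
60 [94.4  0.2 60. ]
48 [94.9  0.2 48. ]
36 [94.9  0.2 36. ]
24 [95.2  0.2 24. ]
12 [95.6  0.3 12. ]
0 [95.2  0.3  0. ]
[148, 156, 169, 181, 192, 202, 212]
```

Run:
```python
from h import *
plan((.488,-.147,.16),-4)
c=robot.read_camera('top')
print("spool",onz(c,(304,231),.034),"brush end",onz(c,(285,231),.01))
```

```text
t 60.58 at [0.5741 0.0638 0.3138] open 0.047 F [-0.1 -0.3 -0.3]
d [0.0996, -0.2045, 0.1542] r [-0.001, -0.002, 0.136] rows>= 4.4
spool [ 0.42093443 -0.15355962  0.034     ] brush end [ 0.42082024 -0.10372719  0.01      ]
```

Call:
jog_arm(steps=[[1,0.02,-0.06,0,0,0,0.05],[1,0.05,-0.12,0.02,0,0,0.1],[1,0.08,-0.18,0.06,0,0,0.136],[1,0.1,-0.2045,0.12,0,0,0.136],[1,0.1,-0.2045,0.154,0,0,0.136]])

```text
t: 61.25
tool_pos: [0.4835, -0.1482, 0.1574]
orientation: [-0.113, -3.138, 0.004]
force: [1.0, -0.8, -0.6]
opening: 0.002
```

Run:
```python
from h import *
plan((.49,-.147,.031),-4)
s=robot.read_state();c=robot.read_camera('wrist');T=wT(s,c);save(c,'t1.png')
m=mask(c['image'],'red');n,l,st,ce=cv2.connectedComponentsWithStats(m)
for i in range(1,n):
  if st[i][4]>100: print(st[i],ce[i],onz(c,ce[i],.062,T))
```

```text
t 61.25 at [ 0.4835 -0.1482  0.1574] open 0.002 F [ 1.  -0.8 -0.6]
d [-0.0066, 0.002, 0.1263] r [-0.002, -0.002, -0.002] rows>= 2.0
[451 214  17  85 210] [459.03333333 257.1       ] [0.56311804 0.05111644 0.062     ]
[437 216  17  83 319] [444.95297806 257.76175549] [0.56287543 0.03664734 0.062     ]
[253 223  25  30 290] [263.77931034 232.4862069 ] [ 0.52136824 -0.14906132  0.062     ]
```

View pics/t1.png

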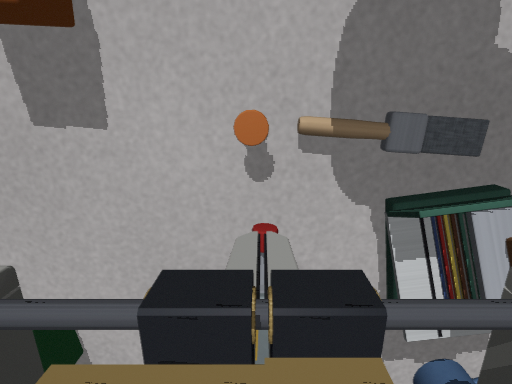

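Call:
jog_arm(steps=[[1,-0.003,-0.001,0.04,0,0,0],[1,-0.003,-0.001,0.09,0,0,0],[1,-0.003,-0.001,0.125,0,0,0],[1,-0.003,-0.001,0.126,0,0,0]])

```text
t: 61.8
tool_pos: [0.4758, -0.1458, 0.0195]
orientation: [-0.111, -3.119, -0.006]
force: [-0.2, 0.4, 0.6]
opening: 0.0004
```

Run:
```python
from h import *
plan((.5305,-.150,.031),-4)
```

```text
t 61.8 at [ 0.4758 -0.1458  0.0195] open 0.0004 F [-0.2  0.4  0.6]
d [-0.0547, -0.0003, -0.0126] r [0.003, -0.02, -0.001] rows>= 0.9
```

Call:
jog_arm(steps=[[1,0,0,-0.0115,0.003,-0.02,0],[1,-0.015,0,-0.012,0.003,-0.02,0],[1,-0.027,0,-0.0126,0.003,-0.02,0],[1,-0.036,0,-0.0126,0.003,-0.02,0],[1,-0.044,0,-0.0126,0.003,-0.02,0]])

```text
t: 62.42
tool_pos: [0.5198, -0.1489, 0.0315]
orientation: [-0.112, -3.138, -0.001]
force: [-4.5, -0.1, 3.3]
opening: 0.0004
```

Run:
```python
from h import *
plan((.5305,-.150,.031),-4)
c=robot.read_camera('wrist');save(c,'t2.png')
```

```text
t 62.42 at [ 0.5198 -0.1489  0.0315] open 0.0004 F [-4.5 -0.1  3.3]
d [-0.0107, -0.0003, 0.0005] r [0.0, -0.001, -0.001] rows>= 0.2
```

View pics/t2.png

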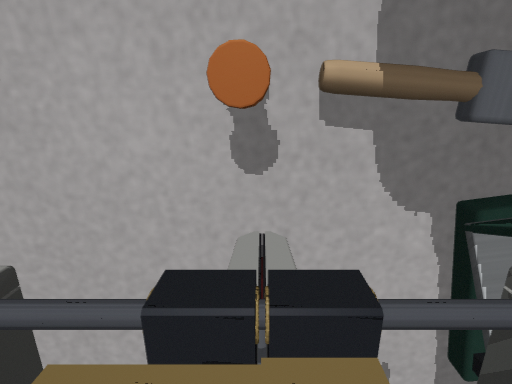

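Pushing at ~4.5 N (knob friction). Continue to the end stop.

Call:
jog_arm(steps=[[1,-0.005,0,0,0,0,0],[1,-0.009,0,0,0,0,0],[1,-0.012,0,0,0,0,0],[1,-0.013,0,0,0,0,0]])

```text
t: 62.98
tool_pos: [0.5334, -0.1502, 0.0311]
orientation: [-0.112, -3.138, -0.0]
force: [-3.6, -3.1, 1.0]
opening: 0.0005
```

Call:
jog_arm(steps=[[1,-0.002,0,0,0,0,0],[1,-0.004,0,0,0,0,0],[1,-0.004,0,0,0,0,0]])

```text
t: 63.35
tool_pos: [0.5352, -0.1505, 0.0309]
orientation: [-0.112, -3.134, -0.001]
force: [-14.8, -1.3, 10.6]
opening: 0.0004
```

Call:
jog_arm(steps=[[1,-0.002,0,0,0,0,0],[1,-0.003,0,0,0,0,0],[1,-0.003,0,0,0,0,0]])

```text
t: 63.72
tool_pos: [0.5351, -0.1505, 0.0308]
orientation: [-0.112, -3.127, -0.002]
force: [-20.0, -0.2, 15.1]
opening: 0.0007
```

Call:
jog_arm(steps=[[1,0.03,0,0,0,0,0],[1,0.03,0,-0.02,0,0,0],[0.5,0.03,0,-0.08,0,0,0],[0.5,-0.02,0,-0.14,0,0,0],[0.5,-0.08,0,-0.17,0,0,0]])

```text
t: 64.35
tool_pos: [0.6031, -0.1555, 0.1945]
orientation: [-0.113, -3.133, -0.0]
force: [-0.1, -1.3, -0.0]
opening: 0.0255
```

Call:
jog_arm(steps=[[0,-0.06,0.04,-0.06,0,0,0],[0,-0.06,0.08,-0.06,0,0,0],[0,-0.06,0.08,-0.06,0,0,0],[0,-0.06,0.08,-0.06,0,0,0]])

```text
t: 64.85
tool_pos: [0.6693, -0.0795, 0.2536]
orientation: [-0.111, -3.134, -0.0]
force: [-0.1, 0.2, 0.0]
opening: 0.066
```

Run:
```python
from h import *
s=robot.read_state();c=robot.read_camera('wrist');T=wT(s,c);save(c,'u1.png')
m=mask(c['image'],'red');n,l,st,ce=cv2.connectedComponentsWithStats(m)
for i in range(1,n):
  if st[i][4]>100: print(st[i],ce[i],onz(c,ce[i],.062,T))
c=robot.read_camera('top');save(c,'u1t.png')
c=robot.read_camera('side');save(c,'u1s.png')
```

```text
[346  39  67  80 392] [364.23979592  91.06122449] [0.57486532 0.04944104 0.062     ]
[185  77  23  22 460] [196.1673913   87.12826087] [ 0.55659252 -0.1496167   0.062     ]
```

View pics/u1.png

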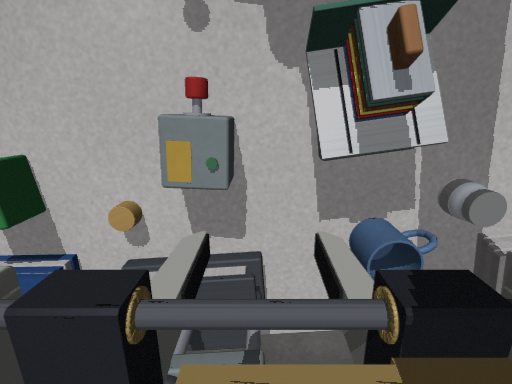

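View pics/u1s.png

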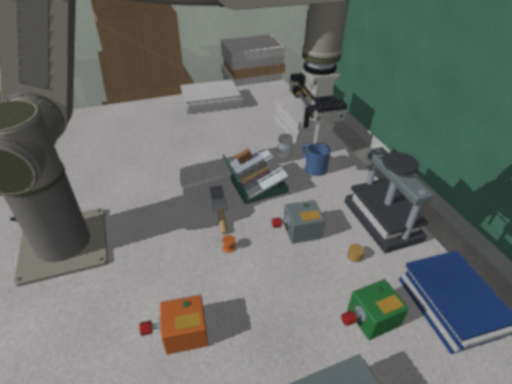

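View pics/u1t.png

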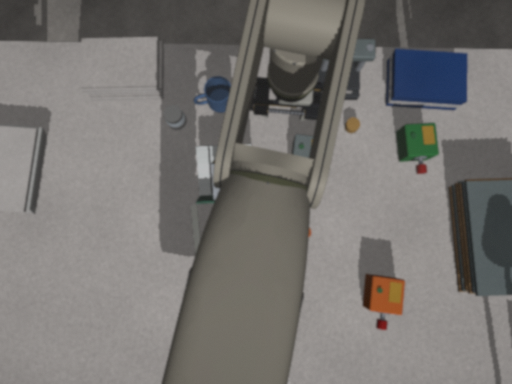

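Run:
```python
from h import *
c=robot.read_camera('side');save(c,'v1.png',(215,130,335,245),5)
s=robot.read_state();print(s['t'],s['dq'].round(3),s['force'].round(1))
```

```text
65.05 [-0.002 -0.001 -0.006 -0.     0.003  0.003] [-0.9 -1.6 -0.5]
```

View pics/v1.png

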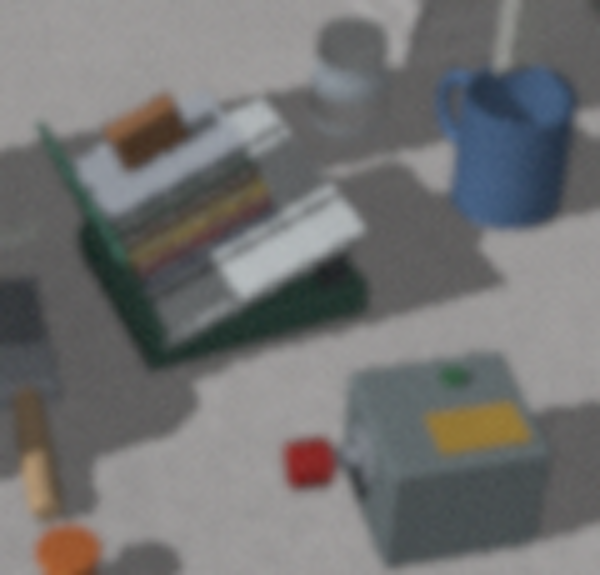

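The pile and plate are seated against the backstop, the knob is back in, and the arm is clear.

```bash
python3 -c "
from plant import robot
print(robot.close_job())"
```

```text
the job is handed in; nothing more can be done
None
```

I did the job in the order asked and handed it in after about 65 s of robot time; no verdict came back.

- **Knob out:** I pulled the grey box's red knob to its stop. A force of about 29 N at the stop and about 25 mm of travel in the camera confirmed it.
- **Notebooks:** All five were on the bench. I stacked them blue, red, yellow, brown, green from the bottom up, then pushed the pile's upper end towards the backstop with about 13 N.
- **Plate:** I laid it on top with the grip up.
- **Knob in:** I pushed it to its inner stop, reaching about 20 N.

**Last checks**
- **Pile:** Just before the knob was pushed in, the upper ends of all the books and the plate measured 94.4–95.6 mm from the backstop (95 mm is exact). The plate's sides were at ±30 mm, well inside the lines at ±40 mm. The final pictures show the pile intact and the arm clear.
- **Bystanders:** None looked moved, but I judged that by eye only; the arm hid some of them in the last top view.

**What disagreed or failed**
- **Fingertips:** They turned out to be about 25 mm further back than stated. The first grip on the knob slipped and the first grip on the blue book missed, and both were redone with nothing disturbed. An earlier miss on the knob happened because the arm moved before the slow fingers had closed.
- **Plate's lower edge:** In the image it read 1.0–1.7 mm from the backstop, while its upper edge and the contact force said flush. The calibration is only good to about 2 mm.
- **Knob position:** The last camera reading put the home knob about 5 mm further in than at the start. I trusted the contact force instead.

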